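# Slide the pivot block round the bend of an anti-roll bar

### The job

Pick up the loose blue drilled pivot block from the mat, thread it over the free tip of the anti-roll bar's unfinished drop arm, and slide it along the bar round the bend until it is pressed firmly home, with no gap, against the brass set collar; then let go. Ease it round without forcing it: do not shift the collar or twist the bar in the vise, and leave the other things on the mat alone.

Things in the scene. Friction and masses are not known exactly. Their poses are not given: they have to be found in the camera images.
- block_hole (a point): centre of the hole of the loose blue aluminium pivot block (35 g) standing on the mat: 14 mm long along the hole, 24 mm wide, 36 mm high. The 10.5 mm hole runs through the 14 mm, its axis 20 mm above the foot. Frame: x along the hole, y across the width, z up. Same both ways round. Grip its two 24 mm-apart flat sides from above, level with the hole.
- block: the same block; origin under its centre, at its foot, axes as block_hole
- bar_tip (a point): free end of the anti-roll bar's unfinished drop arm (the bare one, right of the vise, -y), on its axis at the very end of its rounded tip. Frame: x along the arm, outward beyond the tip; z square to the bar's plane, up. The arm is straight for 38 mm from here inward; then comes the bend, then the straight run to the collar. The arm slopes up or down by up to 5 degrees.
- vise: the blue bench vise that holds the bar; origin under its middle. The bar bends by about 40 to 100 degrees, from -x of bar_tip to y of collar_face (read the frames). It was bent by hand: radius about 60 to 100 mm but uneven, mostly tighter in the middle, so that it can lie 6 mm off a smooth arc and 15 degrees off its direction and must be felt.
- bar: the anti-roll bar with its arms: 8 mm round dark steel, level in a blue vise, axis 133 mm above the bench; origin on its axis mid-jaws, y along the straight run, to the left (+y), where the finished half has its own block. The bend and both straight runs lie in its xy plane. An arm pressed up or down by over 10 N turns the bar in the vise; its plating scores if the block bears on it with over 11 N.
- collar_face (a point): centre of the free end face of the brass set collar on the bar's straight run, on the bar's axis. Frame: y along the bar towards the vise (the way the block is pushed home), z up. With the block home its hole centre lies at y = -7 mm. The bend ends 35 to 55 mm before this face (y = -35 to -55 mm).
- collar: the same brass collar, 18 mm across, 12 mm long; origin at collar_face. Its screw is only nipped: it slips along the bar if pushed with more than about 14 N. The vise jaws begin 40 to 60 mm behind its face and stand 12 mm above the bar's axis.
- wheel: spare wheel lying flat on the mat, black tyre, 62 mm across, 24 mm high; bystander; origin under its centre
- spacer: plain aluminium spacer ring lying flat, 26 mm across, 14 mm high, 11 mm hole; bystander, not the block; origin under its centre
- driver: screwdriver with blue handle, 190 mm, lying on the mat; bystander; origin under its centre
- hex_key: black L-shaped hex key, 95 by 28 mm, 4 mm thick, lying on the mat; bystander; origin under its centre
Things that resemble listed ones, but are neither listed nor needed, are in the scene too. Leave any green or orange look-alike of the block alone.

How it is judged (in metres and radians):
On the way, in this order (a step that is already met when the one before it is completed fails the run):
1. the block is threaded on the drop arm, its hole at least 12 mm in from the tip (x of block_hole in the frame of bar_tip between -0.06 and -0.012 m and y of block_hole in the frame of bar_tip between -0.004 and 0.004 m and z of block_hole in the frame of bar_tip between -0.004 and 0.004 m), for 0.05 s.
2. the block has come round the bend on to the straight run, its hole centre less than 30 mm from the collar's face (y of block_hole in the frame of collar_face between -0.03 and 0 m and x of block_hole in the frame of collar_face between -0.004 and 0.004 m and z of block_hole in the frame of collar_face between -0.004 and 0.004 m), for 0.05 s.
3. the block is pressed home against the collar with at least 3 N (contact force between block and collar above 3 N), for 0.1 s.
At the end, for the whole second after the job is handed in: The block sits on the bar's straight run, its end face within 1.2 mm of the set collar's face, its hole within 3 mm of the bar's axis, at rest and let go (y of block_hole in the frame of collar_face between -0.0082 and -0.005 m and x of block_hole in the frame of collar_face between -0.003 and 0.003 m and z of block_hole in the frame of collar_face between -0.003 and 0.003 m and linear speed of block below 0.01 m/s); the robot touches nothing.
It fails at once if the block bears on the bar with more than 11 N (contact force between block and bar above 11 N).
It fails at once if the set collar is shifted by more than 2 mm (distance of collar_face from where it was at the start of the episode above 0.002 m).
It fails at once if the bar is twisted in the vise or bent: its tip moves by more than 8 mm (distance of bar_tip from where it was at the start of the episode above 0.008 m).
It fails at once if one of the other things lying on the mat is moved by more than 20 mm (distance of any of wheel, spacer, driver, hex_key from where it was at the start of the episode above 0.02 m).
It also fails if it takes over 72 s, if anything falls off the work surface, if the arm or the gripper's body presses on something with over 40 N, if the wrist force passes 120 N, or if a joint passes its speed limit or range.

### The arm

A 6-joint arm with a two-finger parallel gripper is mounted at the origin on the work surface. World frame = base frame: x ahead of the robot, y to its left, z up, the work surface at z = 0. Lengths are in mm, angles in rad, forces in N, time in s.
With the tool pointing down it reaches from about 400 to 825 mm from the base axis. Payload 7 kg.
Tool frame: the origin (TCP) lies at the centre of the arm's flange, where the gripper is bolted on; the fingertips stand 178 mm ahead of it and the grasp point (between the pads) lies ahead of it (ctrl.grip_point_offset is the z of the grasp point in the tool frame, in mm); z points along the fingers, x is the direction in which the jaws open and shut, and the axes are right-handed (so a half turn about z gives the same grasp; the last joint's range is limited). The gripper opens to 88 mm and grips with 3 to 60 N. Pads are 19 mm wide; open, the fingers measure 130 mm over their backs; the gripper's body (78 mm by 193 mm) begins 47 mm behind the grasp point.
Start: joints at [1.435, 0.359, 0.012, 0, -1.224, -0.288], TCP at [277.584, 615.259, 404.661] pointing down, gripper open.
Joint ranges: [-3.07, 3.07], [-1.43, 2.12], [-1.02, 1.25], [-3.03, 1.67], [-3.05, -0], [-3.03, 3.03]. Speed limits (rad/s): [2.39, 2.39, 3.01, 3.14, 3.14, 3.14].

### API

Orientations are given as a rotation vector (axis times angle).
In Python, from plant import ctrl, vision, ticket gives the robot as it stands.
- The arm moves only by the shell command python3 -m jog 'ROWS' [FORCE]. ROWS is JSON, a list of rows, each an object of numbers: "dx", "dy", "dz": the shift along the tool's x, y, z normalised to -1 to 1, where 1 is 50 mm; "ax", "ay", "az": the turn, a rotation vector about the tool's x, y, z normalised to -1 to 1, where 1 is pi rad; "fingers": the closure, from -1 (fully open) to 1 (shut). A call has 1 to 12 rows; each row shifts and turns the commanded pose from where the row before left it, along the tool's axes as they then stand; what a row does not reach is not made up. A row lasts 1/8 s, in which the tool goes at most 62.5 mm and 10.7 degrees, less where a joint would pass 70% of its speed; a pose out of reach is approached as far as the arm can. A call with a number of a shift or a turn outside -1 to 1 is refused whole. A call with a gripper value outside its range is refused whole. The fingers move at their own pace and stop on an object; FORCE is the grip in N (left out, the last holds). Time passes only in rows, so rows that do not move let the fingers close. It gives the time, the measured TCP pose, the force and the opening at its end, in the units of the state.
- ctrl.get_obs(): the state, without advancing time (a new reading comes with each control period).
- vision.camera(name): name is "scene" or "top"; returns the picture (400x640x3 uint8, red, green, blue); there is no depth.
- vision.calibration(name): a dict with "K" (3x3 intrinsics, pixels), "R" (3x3) and "t" (3): a world point X has camera coordinates R X + t. Camera axes: x right, y down, z forward; pixel columns grow to the right and rows downward; lengths in mm; the calibration is good to about 2 mm. A picture is of the moment at which its call begins. calibration takes no time and is no camera call.
- ticket.close_job(): hands the job in, once; it reports no verdict.
The state is a dict: "time": time; "joints": joint angles; "qvel": joint speeds; "tau": joint torques, N m; "position": TCP position; "tool_rot": TCP orientation; "ft_force": force on the tool from outside, world axes, zero at the start; "ft_torque": the same for the moment, N m; "grip_width": finger opening in mm.
Only numpy, scipy, OpenCV 4.12 (cv2) and the standard library are available. Lean on these libraries where they do the work, as an engineer would, in place of code of your own. Each camera call takes 0.05 s, during which the arm holds its last target. There are 200 camera calls.

## Working session

There is one attempt and no reset: what is moved stays moved. The work goes in short steps, Python scripts to look and compute and a shell command to move; the robot and the scene stay as the last step left them, time stands still between calls to the robot, and variables do not carry over. Pictures are saved under pics/ and viewed, about 8 in all and at most 12, crops included, and the job is handed in when it is done.

```bash
ls; mkdir -p pics
python3 - <<'E'
from plant import ctrl, vision
import cv2, numpy as np
for n in("scene","top"):
    im=vision.camera(n); cv2.imwrite(f"pics/{n}0.png",im[:,:,::-1]); c=vision.calibration(n); print(n,np.array(c["K"]).tolist(),np.round(c["R"],4).tolist(),np.round(c["t"],1).tolist())
print(ctrl.get_obs(), ctrl.grip_point_offset)
E
```

```text
pics
scene [[387.7485341039034, 0.0, 324.1971666887565], [0.0, 387.7485341039034, 196.5547990953502], [0.0, 0.0, 1.0]] [[0.2662, 0.9639, 0.0117], [0.5408, -0.1393, -0.8295], [-0.7979, 0.2271, -0.5584]] [-78.8, -197.3, 1417.8]
top [[511.8766212858402, 0.0, 320.9449938241491], [0.0, 511.8766212858402, 193.81402672304233], [0.0, 0.0, 1.0]] [[-0.0216, -0.9995, -0.0238], [-0.98, 0.0258, -0.1973], [0.1978, 0.0191, -0.9801]] [-46.8, 566.3, 1368.0]
{'time': 0.1, 'joints': array([ 1.43511158e+00,  3.59280599e-01,  1.11617951e-02, -2.99238140e-04,
       -1.22409384e+00, -2.88081369e-01]), 'qvel': array([ 0.00063506, -0.00093512,  0.00228433,  0.00186502,  0.00135157,
        0.00070502]), 'tau': array([-8.28234788e-04, -5.84165096e+01,  2.93749058e+01,  7.01536417e+00,
        1.01521148e-02, -5.00797807e-05]), 'position': array([277.50190068, 615.12811849, 403.84520716]), 'tool_rot': array([ 1.70383986e+00, -2.63806683e+00,  1.40000542e-03]), 'ft_force': array([-0.81624776, -0.28782987,  0.11545869]), 'ft_torque': array([ 0.03050868, -0.05178996, -0.01201355]), 'grip_width': 87.55608018825887} 159.3
```

View pics/scene0.png

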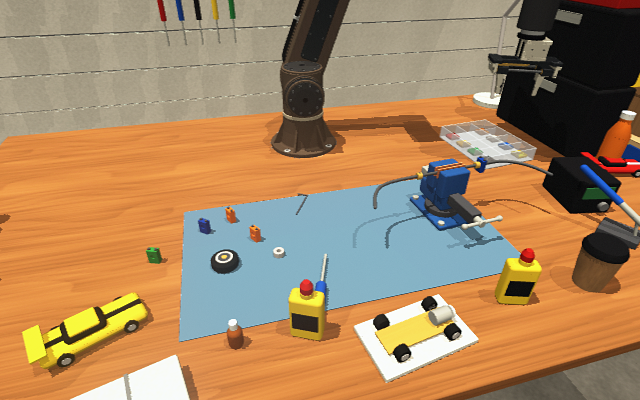

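View pics/top0.png

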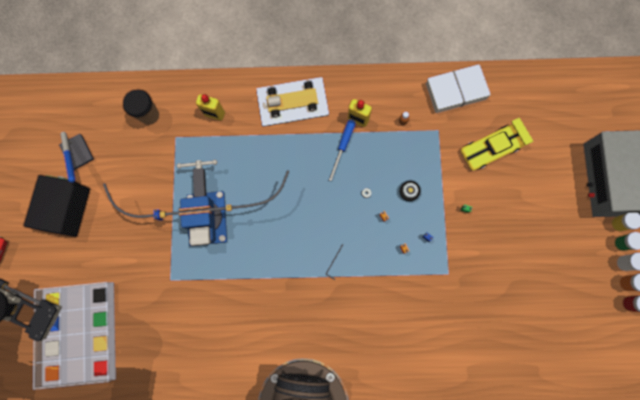

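The scene view shows the blue block at (204,226), the bar tip near (376,206) and the vise at (445,190). In the top view the block is at (427,237), the tip at (287,172) and the collar at about (229,208). Next I'll make zoomed crops and start measuring.

```bash
cat > h.py <<'E'
import numpy as np, cv2
from plant import ctrl, vision
C={n:{k:np.array(v,float) for k,v in vision.calibration(n).items() if k in("K","R","t")} for n in("scene","top")}
def ray(n,p):
    c=C[n]; d=c["R"].T@np.linalg.solve(c["K"],[p[0],p[1],1]); return -c["R"].T@c["t"], d/np.linalg.norm(d)
def onz(n,p,z):
    o,d=ray(n,p); return o+d*(z-o[2])/d[2]
def tri(a,b):
    (o,d),(q,e)=ray("scene",a),ray("top",b)
    s=np.linalg.lstsq(np.c_[d,-e],q-o,rcond=None)[0]; A,B=o+s[0]*d,q+s[1]*e
    return (A+B)/2,np.linalg.norm(A-B)
def proj(n,X):
    c=C[n]; v=c["K"]@(c["R"]@np.array(X,float)+c["t"]); return v[:2]/v[2]
def crop(im,x,y,w,h,f):
    return cv2.resize(im[y:y+h,x:x+w],None,fx=f,fy=f,interpolation=cv2.INTER_CUBIC)
E
python3 - <<'E'
from h import *
s=cv2.imread("pics/scene0.png");t=cv2.imread("pics/top0.png")
a=np.hstack([crop(s,360,140,133,100,3),crop(t,180,160,133,100,3)])
b=np.hstack([crop(s,190,205,50,36,8)[:280],crop(t,400,220,50,36,8)[:280]])
cv2.imwrite("pics/z.png",np.vstack([a[:, :798],b[:,:798]]))
for n,im in(("scene",s),("top",t)):
    hsv=cv2.cvtColor(im,cv2.COLOR_BGR2HSV)
    m=cv2.inRange(hsv,(105,120,20),(130,255,255))
    k,l,st,ce=cv2.connectedComponentsWithStats(m)
    print(n,[(st[i].tolist(),ce[i].round(1).tolist()) for i in range(1,k) if st[i,4]>15])
E
```

```text
scene [([176, 0, 8, 21, 96], [179.5, 9.7]), ([622, 144, 18, 18, 211], [631.4, 152.8]), ([476, 157, 11, 16, 88], [481.2, 164.3]), ([428, 159, 30, 13, 152], [440.1, 163.7]), ([580, 164, 44, 41, 444], [600.5, 183.5]), ([410, 167, 60, 64, 1830], [442.3, 194.9]), ([198, 218, 10, 16, 92], [202.6, 225.9]), ([315, 281, 12, 16, 112], [320.8, 286.6])]
top [([338, 120, 17, 31, 239], [346.3, 135.4]), ([64, 151, 11, 32, 186], [69.4, 166.2]), ([180, 192, 45, 15, 415], [203.5, 200.6]), ([154, 211, 6, 8, 28], [156.7, 214.2]), ([181, 210, 46, 33, 653], [205.5, 223.9]), ([423, 234, 9, 7, 42], [427.1, 237.0]), ([51, 319, 7, 12, 48], [54.8, 326.1])]
```

View pics/z.png

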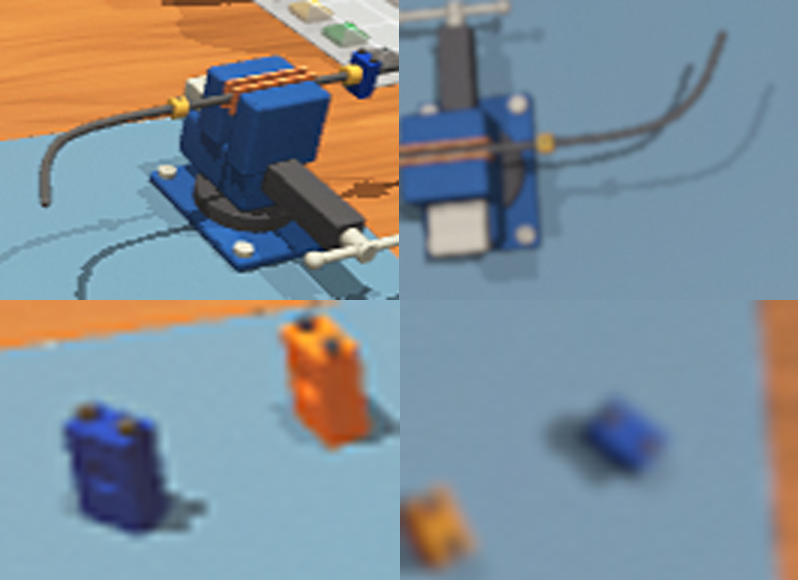

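The zoomed crops show the collar at about scene (420,175) and top (228.5,207.5), and the tip at scene (375,208) and top (287.5,171.5). The block's top screws are also visible, which give its width direction. Next I'll measure all of these.

Run:
```python
from h import *
s=cv2.imread("pics/scene0.png").astype(int);t=cv2.imread("pics/top0.png").astype(int)
# block
for n,im in(("scene",s),("top",t)):
    hsv=cv2.cvtColor(im.astype(np.uint8),cv2.COLOR_BGR2HSV)
    m=cv2.inRange(hsv,(108,130,20),(130,255,255)); 
    x,y,w,h=((194,212,22,28) if n=="scene" else (416,226,24,22))
    sub=m[y:y+h,x:x+w]; pts=np.argwhere(sub)[:,::-1]+[x,y]
    print(n,cv2.minAreaRect(pts.astype(np.float32)),len(pts))
for b in ((201,219),(206,220.9)): print("bolt scene@36",onz("scene",b,37).round(1))
for b in ((426.4,234),(431.2,237.9)): print("bolt top@36",onz("top",b,37).round(1))
print("blockc top@36",onz("top",(427.1,237),33).round(1), "scene mid@18",onz("scene",(203.3,226.3),18).round(1))
print("tip",tri((375,208),(287.5,171.5)),"collar",tri((420,175.5),(228.5,207.5)), onz("top",(228.5,207.5),133), onz("scene",(420,175.5),133))
# bar masks
def show(im,x,y,w,h,f):
    sub=im[y:y+h,x:x+w]; b,r=sub[...,0],sub[...,2]; return sub
sub=t[165:215,225:295]; m=(sub[...,2]-sub[...,0]>-28)
for r in m: print(''.join('#' if v else '.' for v in r))
```

```text
scene ((202.19650268554688, 225.2225341796875), (9.883718490600586, 14.521461486816406), 8.746161460876465) 78
top ((427.5000305175781, 236.5), (7.071067810058594, 5.656853675842285), 45.0) 37
bolt scene@36 [ 433.2 -358.1   37. ]
bolt scene@36 [ 444.3 -346.3   37. ]
bolt top@36 [ 447.9 -348.8   37. ]
bolt top@36 [ 436.8 -361.3   37. ]
blockc top@36 [ 440.  -350.9   33. ] scene mid@18 [ 439.3 -355.7   18. ]
tip (array([613.99423934,  27.00613199, 127.12704501]), np.float64(1.8127765725845346)) collar (array([519.8917959 , 183.24026599, 133.53506272]), np.float64(3.6917884799662315)) [519.19585308 181.61470173 133.        ] [519.11364801 185.80418181 133.        ]
......................................................................
......................................................................
......................................................................
......................................................................
......................................................................
......................................................................
...
[... 2420 characters left out ...]
....####################.....................................
############################..........................................
######################................................................
############..........................................................
########..............................................................
#######...............................................................
.#####................................................................
......................................................................
......................................................................
......................................................................
```

Run:
```python
from h import *
t=cv2.imread("pics/top0.png").astype(float); s=cv2.imread("pics/scene0.png").astype(float)
# top centreline: soft weights
d=t[...,2]-t[...,0]; bg=np.median(d[165:200,240:280]); print("bg",bg)
P=[]
for y in range(171,196):
    xs=np.arange(266,292); w=np.clip(d[y,xs]-bg-10,0,None); w[d[y,xs]<-35]=0; 
    if w.sum()>20:P.append(((w*xs).sum()/w.sum(),y))
P=P[:22]
for x in range(268,232,-2):
    ys=np.arange(190,213); w=np.clip(d[ys,x]-bg-10,0,None); w[d[ys,x]<-35]=0
    P.append((x,(w*ys).sum()/w.sum()))
P=np.array(P)
# tilt plane: z=133 + k*(x - xrun)
out=[]
k=np.tan(-np.radians(3.6))
for p in P:
    X=onz("top",p,133)
    for _ in range(4): X=onz("top",p,133+k*max(0,X[0]-521))
    out.append(X)
out=np.array(out); np.save("bar.npy",out); print(out[::2].round(1).tolist())
print("tipcol top",d[166:176,287].round(0))
# left part of the run
for x in (140,144,148,166,170,174): 
    ys=np.arange(205,225); g=t[ys,x].sum(1); w=np.clip(np.median(g)-g-30,0,None); print(x,onz("top",(x,(w*ys).sum()/w.sum()),133).round(1))
# scene mask dark
g=s.sum(2)
for y in range(168,214): print(y,''.join('#' if v<200 else '+' if v<270 else '.' for v in g[y,365:430]))
h=cv2.cvtColor(cv2.imread("pics/top0.png"),cv2.COLOR_BGR2HSV)
m=cv2.inRange(h[195:220,215:245],(12,110,80),(32,255,255)); a=np.argwhere(m)[:,::-1]+[215,195]; print("collar top px",a.min(0),a.max(0),a.mean(0))
h=cv2.cvtColor(cv2.imread("pics/scene0.png"),cv2.COLOR_BGR2HSV)
m=cv2.inRange(h[165:190,408:435],(18,130,80),(32,255,255)); 
for r in m: print(''.join('#' if v else '.' for v in r))
```

```text
bg -49.0
[[615.1, 27.0, 127.1], [609.5, 28.4, 127.4], [604.0, 30.2, 127.8], [598.5, 32.3, 128.1], [593.1, 34.4, 128.5], [587.6, 36.4, 128.8], [582.2, 40.0, 129.2], [576.7, 42.2, 129.5], [571.3, 45.0, 129.8], [565.9, 47.9, 130.2], [560.5, 50.6, 130.5], [537.1, 77.8, 132.0], [531.3, 88.3, 132.4], [528.9, 98.8, 132.5], [526.6, 109.3, 132.6], [524.7, 119.8, 132.8], [522.9, 130.3, 132.9], [522.8, 140.8, 132.9], [522.1, 151.4, 132.9], [521.0, 161.9, 133.0]]
tipcol top [-51. -51. -50. -44. -29. -10.  -2.  -4. -10. -16.]
140 [494.7 414.5 133. ]
144 [493.5 403.8 133. ]
148 [492.4 393.2 133. ]
166 [499. 346. 133.]
170 [495.2 335.3 133. ]
174 [502.5 325.  133. ]
168 ...............................................................+#
169 ...............................................................+#
170 ...............................................................##
171 ...............................................................##
172 ..............................................................##+
173 .................................................................
174 ................
[... 2827 characters left out ...]

...........................
...........................
...........................
...........................
...........................
...........................
...........................
.........#..##.............
........######.............
........#######............
..........#####............
..........#####............
..........####.............
.........#####.............
.........#.................
...........................
...........................
...........................
...........................
...........................
...........................
...........................
...........................
...........................
...........................
```

```bash
cat >> h.py <<'E'
from scipy.spatial.transform import Rotation as Ro
def Rt(phi,n=(0,0,1)):
    """tool orientation: z=-n, x heading phi (deg)"""
    z=-np.array(n,float); z/=np.linalg.norm(z); p=np.radians(phi); x=np.array([np.cos(p),np.sin(p),0]); x-=z*(x@z); x/=np.linalg.norm(x)
    return np.c_[x,np.cross(z,x),z]
def pose():
    o=ctrl.get_obs(); R=Ro.from_rotvec(o["tool_rot"]).as_matrix(); p=np.array(o["position"]); return o,R,p,p+R[:,2]*ctrl.grip_point_offset
def need(G,phi,n=(0,0,1)):
    """shift in jog units (tool axes as they stand) for grasp point to G, then turn in jog units"""
    o,R,p,g=pose(); T=Rt(phi,n); tcp=np.array(G,float)-T[:,2]*ctrl.grip_point_offset
    d=R.T@(tcp-p)/50; r=Ro.from_matrix(R.T@T).as_rotvec()/np.pi
    print("t %.2f grip"%o["time"],g.round(2),"phi %.2f"%np.degrees(np.arctan2(R[1,0],R[0,0])),"F",o["ft_force"].round(2),"w %.2f"%o["grip_width"]); print(" shift",d.round(4),"turn",r.round(4))
E
python3 - <<'E'
from h import *
need((560,100,245),-114.3); need((440,-353.5,245),-132.5)
E
```

```text
t 0.10 grip [277.43 614.91 244.55] phi -114.29 F [-0.82 -0.29  0.12] w 87.56
 shift [ 7.0671e+00 -9.3873e+00  2.3000e-03] turn [-0.     -0.0005  0.0001]
t 0.10 grip [277.43 614.91 244.55] phi -114.29 F [-0.82 -0.29  0.12] w 87.56
 shift [ 1.63215e+01 -1.09301e+01  1.58000e-02] turn [-1.000e-04 -4.000e-04  1.012e-01]
```

```bash
python3 -m jog '[{"dx":0.59,"dy":-0.78},{"dx":0.59,"dy":-0.78},{"dx":0.59,"dy":-0.78},{"dx":0.59,"dy":-0.78},{"dx":0.59,"dy":-0.78},{"dx":0.59,"dy":-0.78},{"dx":0.59,"dy":-0.78},{"dx":0.59,"dy":-0.78},{"dx":0.59,"dy":-0.78},{"dx":0.59,"dy":-0.78},{"dx":0.59,"dy":-0.78},{"dx":0.59,"dy":-0.78}]' 8
python3 -m jog '[{"dx":0.9,"dy":-0.15},{"dx":0.9,"dy":-0.15},{"dx":0.9,"dy":-0.15},{"dx":0.9,"dy":-0.15},{"dx":0.9,"dy":-0.15},{"dx":0.9,"dy":-0.15},{"dx":0.9,"dy":-0.15},{"dx":0.9,"dy":-0.15},{"dx":0.9,"dy":-0.15},{"dx":0.9,"dy":-0.15},{"az":0.05},{"az":0.05}]'
python3 -m jog '[{},{}]'
python3 - <<'E'
from h import *
need((440.5,-353.5,70),-132.5)
o,R,p,g=pose(); print(o["joints"].round(2))
E
```

```text
t 0.10 grip [277.43 614.91 244.55] phi -114.29 F [-0.82 -0.29  0.12] w 87.56
 shift [ 16.3124 -10.9387   3.5158] turn [-1.000e-04 -4.000e-04  1.012e-01]
[ 1.44  0.36  0.01 -0.   -1.22 -0.29]invalid input at $[0]: expected keys dx, dy, dz, ax, ay, az, fingers
invalid input at $[0]: expected keys dx, dy, dz, ax, ay, az, fingers
invalid input at $[0]: expected keys dx, dy, dz, ax, ay, az, fingers
```

```bash
python3 -m jog '[{"dx":0.59,"dy":-0.78,"dz":0,"ax":0,"ay":0,"az":0,"fingers":-1},{"dx":0.59,"dy":-0.78,"dz":0,"ax":0,"ay":0,"az":0,"fingers":-1},{"dx":0.59,"dy":-0.78,"dz":0,"ax":0,"ay":0,"az":0,"fingers":-1},{"dx":0.59,"dy":-0.78,"dz":0,"ax":0,"ay":0,"az":0,"fingers":-1},{"dx":0.59,"dy":-0.78,"dz":0,"ax":0,"ay":0,"az":0,"fingers":-1},{"dx":0.59,"dy":-0.78,"dz":0,"ax":0,"ay":0,"az":0,"fingers":-1},{"dx":0.59,"dy":-0.78,"dz":0,"ax":0,"ay":0,"az":0,"fingers":-1},{"dx":0.59,"dy":-0.78,"dz":0,"ax":0,"ay":0,"az":0,"fingers":-1},{"dx":0.59,"dy":-0.78,"dz":0,"ax":0,"ay":0,"az":0,"fingers":-1},{"dx":0.59,"dy":-0.78,"dz":0,"ax":0,"ay":0,"az":0,"fingers":-1},{"dx":0.59,"dy":-0.78,"dz":0,"ax":0,"ay":0,"az":0,"fingers":-1},{"dx":0.59,"dy":-0.78,"dz":0,"ax":0,"ay":0,"az":0,"fingers":-1}]' 8
python3 -m jog '[{"dx":0.9,"dy":-0.15,"dz":0,"ax":0,"ay":0,"az":0,"fingers":-1},{"dx":0.9,"dy":-0.15,"dz":0,"ax":0,"ay":0,"az":0,"fingers":-1},{"dx":0.9,"dy":-0.15,"dz":0,"ax":0,"ay":0,"az":0,"fingers":-1},{"dx":0.9,"dy":-0.15,"dz":0,"ax":0,"ay":0,"az":0,"fingers":-1},{"dx":0.9,"dy":-0.15,"dz":0,"ax":0,"ay":0,"az":0,"fingers":-1},{"dx":0.9,"dy":-0.15,"dz":0,"ax":0,"ay":0,"az":0,"fingers":-1},{"dx":0.9,"dy":-0.15,"dz":0,"ax":0,"ay":0,"az":0,"fingers":-1},{"dx":0.9,"dy":-0.15,"dz":0,"ax":0,"ay":0,"az":0,"fingers":-1},{"dx":0.9,"dy":-0.15,"dz":0,"ax":0,"ay":0,"az":0,"fingers":-1},{"dx":0.9,"dy":-0.15,"dz":0,"ax":0,"ay":0,"az":0.05,"fingers":-1},{"dx":0,"dy":0,"dz":0,"ax":0,"ay":0,"az":0.05,"fingers":-1},{"dx":0,"dy":0,"dz":0,"ax":0,"ay":0,"az":0,"fingers":-1}]'
python3 - <<'E'
from h import *
need((440.5,-353.5,70),-132.5)
E
```

```text
time: 1.6
position: [559.1, 98.6, 404.5]
tool_rot: [1.704, -2.639, -0.0]
ft_force: [-0.5, 0.7, 0.5]
grip_width: 87.7
time: 3.1
position: [441.5, -341.4, 404.2]
tool_rot: [1.27, -2.873, -0.001]
ft_force: [0.3, -0.6, 0.3]
grip_width: 87.7
t 3.10 grip [ 441.4  -341.28  244.86] phi -132.30 F [ 0.33 -0.56  0.3 ] w 87.66
 shift [ 0.1928 -0.1514  3.497 ] turn [ 0.0003 -0.0001  0.0011]
```

```bash
python3 -m jog '[{"dx":0.19,"dy":-0.15,"dz":0.85,"ax":0,"ay":0,"az":0,"fingers":-1},{"dx":0,"dy":0,"dz":0.85,"ax":0,"ay":0,"az":0,"fingers":-1},{"dx":0,"dy":0,"dz":0.85,"ax":0,"ay":0,"az":0,"fingers":-0.3},{"dx":0,"dy":0,"dz":0.85,"ax":0,"ay":0,"az":0,"fingers":-0.3},{"dx":0,"dy":0,"dz":0.6,"ax":0,"ay":0,"az":0,"fingers":-0.3},{"dx":0,"dy":0,"dz":0.3,"ax":0,"ay":0,"az":0,"fingers":-0.2},{"dx":0,"dy":0,"dz":0,"ax":0,"ay":0,"az":0,"fingers":-0.2}]' 8
python3 - <<'E'
from h import *
need((440.5,-353.5,21.5),-132.3)
im=vision.camera("scene"); cv2.imwrite("pics/s1.png",crop(im[:,:,::-1],165,150,100,100,6))
E
```

```text
time: 3.98
position: [441.2, -352.6, 189.1]
tool_rot: [1.274, -2.87, -0.002]
ft_force: [-0.6, -0.1, 1.6]
grip_width: 53.2
t 3.98 grip [ 440.93 -352.53   29.83] phi -132.14 F [-0.62 -0.07  1.64] w 53.22
 shift [ 0.0223 -0.0022  0.1666] turn [ 0.0005 -0.0002  0.0009]
```

View pics/s1.png

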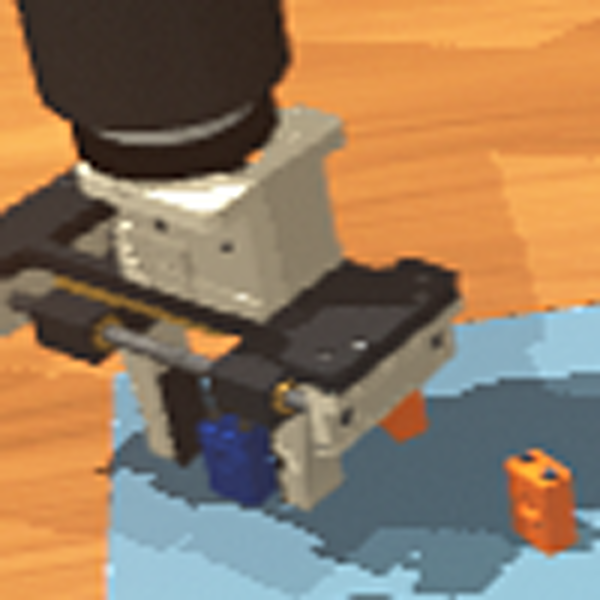

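The block stands between the two fingers, in the crop at about (240,460), and the orange neighbour is clear. I'll lower and close.

```bash
python3 -m jog '[{"dx":0.02,"dy":0,"dz":0.16,"ax":0,"ay":0,"az":0,"fingers":-0.2},{"dx":0,"dy":0,"dz":0,"ax":0,"ay":0,"az":0,"fingers":1},{"dx":0,"dy":0,"dz":0,"ax":0,"ay":0,"az":0,"fingers":1},{"dx":0,"dy":0,"dz":0,"ax":0,"ay":0,"az":0,"fingers":1},{"dx":0,"dy":0,"dz":0,"ax":0,"ay":0,"az":0,"fingers":1},{"dx":0,"dy":0,"dz":0,"ax":0,"ay":0,"az":0,"fingers":1}]' 8
python3 - <<'E'
from h import *
need((440.5,-353.5,21.5),-132.3)
im=vision.camera("scene"); cv2.imwrite("pics/s2.png",crop(im[:,:,::-1],185,200,60,50,10))
E
```

```text
time: 4.78
position: [440.5, -353.8, 181.9]
tool_rot: [-1.271, 2.873, -0.001]
ft_force: [-1.0, 0.8, 2.3]
grip_width: 24.4
t 4.78 grip [ 440.56 -353.82   22.62] phi -132.27 F [-0.97  0.81  2.29] w 24.37
 shift [-0.0041  0.004   0.0224] turn [-0.0001  0.      0.0002]
```

View pics/s2.png

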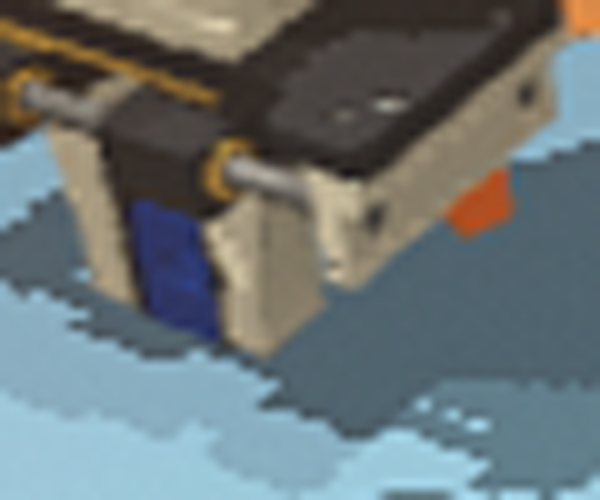

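```bash
python3 -m jog '[{"dx":0,"dy":0,"dz":-0.5,"ax":0,"ay":0,"az":0,"fingers":1},{"dx":0,"dy":0,"dz":-0.9,"ax":0,"ay":0,"az":0,"fingers":1},{"dx":0,"dy":0,"dz":-0.9,"ax":0,"ay":0,"az":0,"fingers":1},{"dx":0,"dy":0,"dz":-0.6,"ax":0,"ay":0,"az":0,"fingers":1},{"dx":0,"dy":0,"dz":0,"ax":0,"ay":0,"az":0,"fingers":1}]'
python3 - <<'E'
from h import *
n=(.063,.005,.998)
need((660,8,172),-111.5,n)
need((440.5,-353.5,172),-132.3)
E
```

```text
time: 5.45
position: [441.0, -354.0, 329.4]
tool_rot: [-1.27, 2.87, -0.006]
ft_force: [0.1, 0.5, -1.3]
grip_width: 24.1
t 5.45 grip [ 441.71 -354.31  170.06] phi -132.27 F [ 0.06  0.49 -1.32] w 24.14
 shift [-8.4509  1.4899 -0.0255] turn [-0.0179  0.0123 -0.1156]
t 5.45 grip [ 441.71 -354.31  170.06] phi -132.27 F [ 0.06  0.49 -1.32] w 24.14
 shift [-0.0011  0.0133 -0.039 ] turn [-0.0015  0.0005  0.0002]
```

```bash
python3 -m jog '[{"dx":-0.5,"dy":0.09,"dz":0,"ax":0,"ay":0,"az":0,"fingers":1},{"dx":-0.85,"dy":0.15,"dz":0,"ax":0,"ay":0,"az":0,"fingers":1},{"dx":-0.95,"dy":0.17,"dz":0,"ax":0,"ay":0,"az":0,"fingers":1},{"dx":-0.95,"dy":0.17,"dz":0,"ax":0,"ay":0,"az":0,"fingers":1},{"dx":-0.95,"dy":0.17,"dz":0,"ax":0,"ay":0,"az":0,"fingers":1},{"dx":-0.95,"dy":0.17,"dz":0,"ax":0,"ay":0,"az":0,"fingers":1},{"dx":-0.95,"dy":0.17,"dz":0,"ax":0,"ay":0,"az":0,"fingers":1},{"dx":-0.95,"dy":0.17,"dz":0,"ax":0,"ay":0,"az":0,"fingers":1},{"dx":-0.85,"dy":0.15,"dz":0,"ax":0,"ay":0,"az":0,"fingers":1},{"dx":-0.55,"dy":0.08,"dz":0,"ax":-0.006,"ay":0.004,"az":-0.038,"fingers":1},{"dx":0,"dy":0,"dz":0,"ax":-0.006,"ay":0.004,"az":-0.039,"fingers":1},{"dx":0,"dy":0,"dz":0,"ax":-0.006,"ay":0.004,"az":-0.039,"fingers":1}]'
python3 - <<'E'
from h import *
need((660,8,124),-111.5,(.063,.005,.998))
E
```

```text
time: 6.95
position: [669.4, 9.6, 324.8]
tool_rot: [1.742, -2.541, -0.058]
ft_force: [0.3, 0.2, -1.2]
grip_width: 24.2
t 6.95 grip [658.16   9.19 165.88] phi -111.08 F [ 0.26  0.17 -1.21] w 24.23
 shift [-0.0129 -0.0714  0.8331] turn [ 0.0026 -0.0002  0.0018]
```

```bash
python3 -m jog '[{"dx":-0.01,"dy":-0.07,"dz":0.4,"ax":0.002,"ay":0,"az":0.002,"fingers":1},{"dx":0,"dy":0,"dz":0.43,"ax":0,"ay":0,"az":0,"fingers":1},{"dx":0,"dy":0,"dz":0,"ax":0,"ay":0,"az":0,"fingers":1},{"dx":0,"dy":0,"dz":0,"ax":0,"ay":0,"az":0,"fingers":1}]'
python3 - <<'E'
from h import *
need((660,8,124),-111.5,(.063,.005,.998))
o,R,p,g=pose()
s=vision.camera("scene")[:,:,::-1];t=vision.camera("top")[:,:,::-1]
cv2.imwrite("pics/s3f.png",s);cv2.imwrite("pics/t3f.png",t)
gs,gt=proj("scene",g),proj("top",g);print("grip px",gs,gt)
a=crop(s,345,165,66,66,6);b=crop(t,255,135,66,66,6)
cv2.drawMarker(a,tuple(int(v) for v in ((gs-[345,165]+.5)*6)),(0,255,0),0,12,1)
cv2.imwrite("pics/z3.png",np.hstack([a,b]))
E
```

```text
time: 7.45
position: [670.5, 8.0, 285.1]
tool_rot: [1.732, -2.556, -0.047]
ft_force: [0.3, 0.5, 0.1]
grip_width: 23.9
t 7.45 grip [660.7    7.28 126.13] phi -111.69 F [0.33 0.55 0.15] w 23.89
 shift [-0.0115  0.0126  0.0433] turn [-0.0003  0.0002 -0.0016]
grip px [374.0054588  222.21439109] [294.39084621 154.40030184]
```

View pics/z3.png

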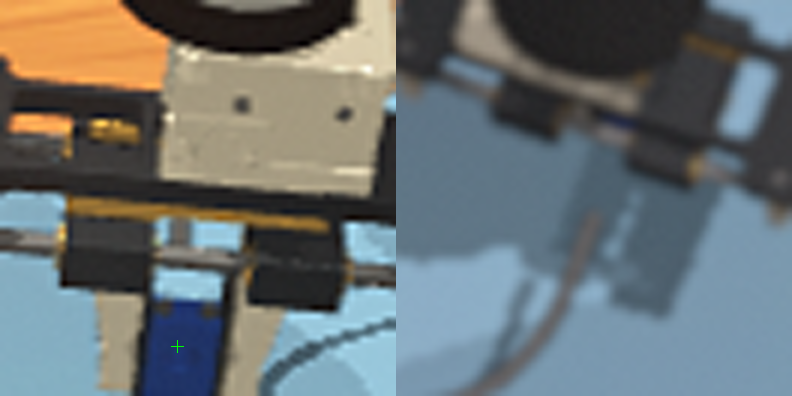

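The scene crop shows the block at about 1 px (6 crop px) right of where the robot says it is. The top view hides most of the block but shows the tip clearly, at about (288,171). Next I'll measure each camera's bias using the block's known robot pose.

Run:
```python
from h import *
def blue(f,x,y,w,h):
    im=cv2.imread(f); m=cv2.inRange(cv2.cvtColor(im,cv2.COLOR_BGR2HSV),(108,130,20),(130,255,255))
    k=np.zeros_like(m); k[y:y+h,x:x+w]=m[y:y+h,x:x+w]; return k
def box(n,c,R,dz):   # c grasp point ; box in tool axes (x width 24, y 14, z along)
    pts=[proj(n,c+R@np.array([a*12,b*7,dz+zz])) for a in(-1,1) for b in(-1,1) for zz in(-16,20)]
    k=np.zeros((3200,5120),np.uint8); cv2.fillConvexPoly(k,cv2.convexHull((np.array(pts)*8+4).astype(np.int32)),1); m=cv2.moments(k,True)
    return np.array([m["m10"],m["m01"]])/m["m00"]/8-.5, m["m00"]/64, np.array(pts)
R0=Rt(-132.3); c0=np.array([440.56,-353.82,22.6])
for n,f,r in(("scene","pics/scene0.png",(194,212,22,28)),("top","pics/top0.png",(416,226,24,22))):
    im=cv2.imread(f)[r[1]:r[1]+r[3],r[0]:r[0]+r[2]].astype(float)
    w=im[...,0]-im[...,2]; k=blue(f,*r); m=cv2.moments(k,True)
    # soft dark-blue weight from red channel deficit incl. bolts
    print(n,"meas",m["m10"]/m["m00"],m["m01"]/m["m00"],m["m00"],"pred",box(n,c0,R0,1.3)[:2])
o,R,p,g=pose()
k=blue("pics/s3f.png",362,200,28,45); rows=np.argwhere(k.any(1)).ravel(); print("rows",rows.min(),rows.max())
s=cv2.imread("pics/s3f.png")
for y in range(rows.min(),rows.max()+1): print(y,np.flatnonzero(k[y])[[0,-1]])
P=box("scene",g,R,0)[2]; print(P.round(1).tolist())
for y in (218,222,226): print(y,s[y,364:388,0].tolist(),s[y,364:388,2].tolist())
for x in (373,375,377): print(x,s[208:236,x].tolist()) if x==375 else None
```

```text
scene meas 202.51282051282053 225.57692307692307 78.0 pred (array([203.91292689, 225.95651756]), 162.421875)
top meas 427.3243243243243 236.9189189189189 37.0 pred (array([427.23618378, 237.24672989]), 71.671875)
rows 215 231
215 [374 378]
216 [374 377]
217 [371 377]
218 [370 381]
219 [370 381]
220 [370 381]
221 [370 381]
222 [370 381]
223 [370 380]
224 [370 380]
225 [369 380]
226 [369 380]
227 [369 380]
228 [369 380]
229 [369 380]
230 [368 379]
231 [370 379]
[[380.8, 218.9], [378.7, 231.8], [380.7, 214.7], [378.7, 227.5], [369.2, 217.8], [367.5, 230.7], [369.3, 213.6], [367.6, 226.4]]
218 [130, 130, 129, 125, 87, 43, 81, 111, 110, 111, 111, 109, 111, 112, 106, 93, 103, 100, 42, 59, 114, 132, 131, 130] [163, 164, 164, 158, 110, 32, 33, 34, 35, 33, 34, 33, 33, 32, 34, 38, 37, 33, 31, 71, 144, 167, 165, 163]
222 [130, 127, 114, 89, 30, 61, 106, 101, 103, 101, 101, 103, 102, 102, 102, 102, 98, 71, 41, 85, 126, 132, 128, 128] [163, 160, 144, 112, 28, 35, 34, 31, 34, 31, 32, 32, 33, 32, 31, 31, 31, 31, 45, 106, 161, 166, 163, 162]
226 [130, 132, 125, 89, 47, 86, 104, 100, 103, 110, 118, 117, 106, 102, 101, 104, 89, 32, 67, 118, 131, 130, 130, 133] [164, 166, 158, 112, 30, 32, 32, 31, 30, 32, 35, 34, 31, 30, 32, 31, 31, 35, 82, 149, 166, 164, 165, 162]
375 [[79, 84, 87], [76, 77, 70], [225, 204, 155], [220, 200, 153], [219, 200, 153], [221, 202, 155], [199, 170, 123], [108, 54, 34], [108, 50, 31], [109, 52, 33], [109, 53, 33], [101, 51, 32], [102, 50, 32], [101, 52, 33], [103, 50, 32], [110, 52, 32], [107, 51, 30], [108, 52, 32], [117, 58, 34], [105, 53, 32], [102, 52, 32], [102, 52, 33], [101, 50, 31], [94, 41, 24], [190, 169, 127], [195, 178, 133], [194, 176, 132], [194, 176, 131]]
```

Run:
```python
from h import *
s=cv2.imread("pics/scene0.png").astype(float)
g=s[...,2]
bgm=np.median(g[195:215,366:388]); print(bgm)
C_=[]
for y in range(192,214):
    xs=np.arange(368,386); w=np.clip(bgm-g[y,xs]-12,0,None); print(y,round(w.sum()), round((w*xs).sum()/max(w.sum(),1),2))
T=onz("top",(287.2,170.05),127); print("tip top",T)
for yy in (208.6,209.0):
  for z in (124,126,128,130):
    print(yy,z,onz("scene",(375-.55,yy-.1),z).round(1),proj("scene",onz("top",(287.2,170.05),z)).round(2))
B=np.load("bar.npy")
L=B[2:16]; v=np.polyfit(L[:8,0],L[:8,1],1); print("arm slope dy/dx",v, "head",np.degrees(np.arctan(v[0])))
r=B[B[:,1]>125]; v=np.polyfit(r[:,1],r[:,0],1); print("run",v,np.degrees(np.arctan(v[0])), "x at 168",np.polyval(v,168))
for i in range(0,len(B)): print(B[i].round(1), end=' ')
```

```text
135.0
192 95 376.58
193 98 375.73
194 100 375.73
195 80 374.69
196 81 375.07
197 85 374.16
198 74 374.2
199 80 374.31
200 82 374.24
201 80 374.21
202 107 374.68
203 102 374.59
204 95 374.51
205 105 374.44
206 52 374.88
207 110 374.7
208 176 374.72
209 10 375.0
210 0 0.0
211 0 0.0
212 0 0.0
213 0 0.0
tip top [617.71063121  26.92380198 127.        ]
208.6 124 [611.6  27.9 124. ] [375.29 210.31]
208.6 126 [614.1  26.7 126. ] [375.21 209.46]
208.6 128 [616.7  25.5 128. ] [375.13 208.61]
208.6 130 [619.3  24.3 130. ] [375.05 207.76]
209.0 124 [613.   27.3 124. ] [375.29 210.31]
209.0 126 [615.6  26.2 126. ] [375.21 209.46]
209.0 128 [618.1  25.  128. ] [375.13 208.61]
209.0 130 [620.7  23.8 130. ] [375.05 207.76]
arm slope dy/dx [ -0.37233255 255.2631306 ] head -20.421936693771446
run [-6.46255740e-02  5.31576311e+02] -3.6976306828800745 x at 168 520.7192147098316
[615.1  27.  127.1] [612.3  27.4 127.3] [609.5  28.4 127.4] [606.8  29.3 127.6] [604.   30.2 127.8] [601.3  31.4 127.9] [598.5  32.3 128.1] [595.8  33.6 128.3] [593.1  34.4 128.5] [590.3  35.5 128.6] [587.6  36.4 128.8] [584.9  38.3 129. ] [582.2  40.  129.2] [579.5  41.7 129.3] [576.7  42.2 129.5] [574.   43.7 129.7] [571.3  45.  129.8] [568.6  46.4 130. ] [565.9  47.9 130.2] [563.2  49.4 130.3] [560.5  50.6 130.5] [557.8  52.7 130.7] [537.1  77.8 132. ] [533.5  83.  132.2] [531.3  88.3 132.4] [530.6  93.5 132.4] [528.9  98.8 132.5] [527.6 104.  132.6] [526.6 109.3 132.6] [526.6 114.6 132.6] [524.7 119.8 132.8] [523.5 125.  132.8] [522.9 130.3 132.9] [522.5 135.6 132.9] [522.8 140.8 132.9] [522.3 146.1 132.9] [522.1 151.4 132.9] [521.6 156.6 133. ] [521.  161.9 133. ] [520.5 167.1 133. ]
```

```bash
cat >> h.py <<'E'
_p=pose
def pose(N=4):
    A=[]
    for i in range(N):
        if i: vision.camera("top")
        A.append(_p(0) if False else _p())
    o=dict(A[-1][0]); o["ft_force"]=np.mean([a[0]["ft_force"] for a in A],0); o["ft_torque"]=np.mean([a[0]["ft_torque"] for a in A],0)
    R=Ro.from_matrix([a[1] for a in A]).mean().as_matrix(); p=np.mean([a[2] for a in A],0); g=p+R[:,2]*ctrl.grip_point_offset
    o["Ft"]=R.T@o["ft_force"]; o["sd"]=np.std([a[2] for a in A],0)
    return o,R,p,g
N0=(.056,.004,.998)
def at(G,phi,n=N0):
    need(G,phi,n)
E
sed -i 's|"w %.2f"%o\["grip_width"\])|"w %.2f"%o["grip_width"],"Ft",o["Ft"].round(2),"M",o["ft_torque"].round(2),"sd",o["sd"].round(2))|' h.py
python3 -c "
from h import *
at((640,16.5,126.4),-110.7)"
```

```text
t 7.70 grip [660.93   7.42 126.86] phi -111.70 F [ 0.08  0.25 -0.33] w 24.28 Ft [-0.27  0.    0.32] M [ 0.03 -0.21 -0.  ] sd [0.07 0.01 0.06]
 shift [-0.0085  0.4677  0.0337] turn [ 0.0013 -0.0005 -0.006 ]
```

```bash
python3 -m jog '[{"dx":-0.008,"dy":0.23,"dz":0.034,"ax":0.001,"ay":0,"az":-0.006,"fingers":1},{"dx":0,"dy":0.23,"dz":0,"ax":0,"ay":0,"az":0,"fingers":1},{"dx":0,"dy":0,"dz":0,"ax":0,"ay":0,"az":0,"fingers":1},{"dx":0,"dy":0,"dz":0,"ax":0,"ay":0,"az":0,"fingers":1}]'
python3 - <<'E'
from h import *
at((640,16.5,126.4),-110.7)
s=vision.camera("scene")[:,:,::-1];t=vision.camera("top")[:,:,::-1]
cv2.imwrite("pics/s4f.png",s);cv2.imwrite("pics/t4f.png",t)
cv2.imwrite("pics/z4.png",np.hstack([crop(s,350,180,50,50,8),crop(t,265,150,50,50,8)]))
E
```

```text
time: 8.2
position: [649.0, 16.9, 284.9]
tool_rot: [1.758, -2.541, -0.044]
ft_force: [0.2, 0.0, -0.9]
grip_width: 24.4
t 8.35 grip [639.77  15.9  125.72] phi -110.62 F [-0.42  0.05 -0.47] w 23.62 Ft [0.09 0.39 0.5 ] M [ 0.01 -0.21 -0.01] sd [0.07 0.09 0.14]
 shift [-0.0052  0.0059 -0.0138] turn [ 0.0005 -0.0007  0.    ]
```

View pics/z4.png

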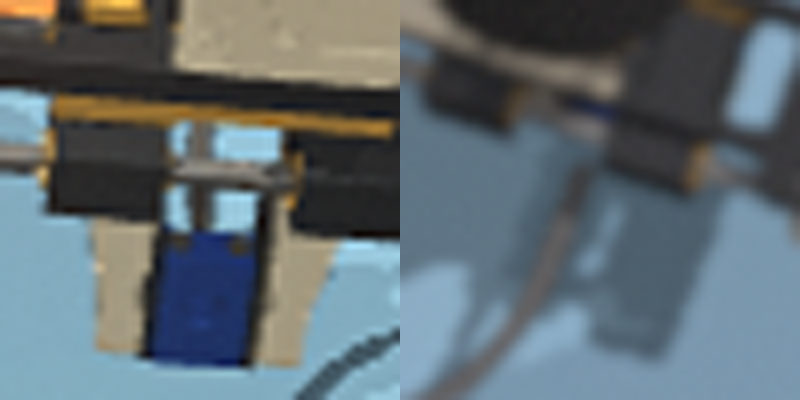

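The scene crop shows the bar running into the space just behind the block, at crop x of about 200 against a block centre of about 207. The alignment looks plausible, so I'll advance gently and watch the forces.

```bash
python3 -m jog '[{"dx":-0.005,"dy":0.14,"dz":-0.014,"ax":0,"ay":0,"az":0,"fingers":1},{"dx":0,"dy":0.14,"dz":0,"ax":0,"ay":0,"az":0,"fingers":1},{"dx":0,"dy":0.04,"dz":0,"ax":0,"ay":0,"az":0,"fingers":1},{"dx":0,"dy":0,"dz":0,"ax":0,"ay":0,"az":0,"fingers":1}]'
python3 -c "
from h import *
at((620,24,127.4),-110.7)"
python3 -m jog '[{"dx":0,"dy":0.04,"dz":0,"ax":0,"ay":0,"az":0,"fingers":1},{"dx":0,"dy":0.02,"dz":0,"ax":0,"ay":0,"az":0,"fingers":1}]'
python3 -c "
from h import *
at((620,24,127.4),-110.7)"
python3 -m jog '[{"dx":0,"dy":0.04,"dz":0,"ax":0,"ay":0,"az":0,"fingers":1},{"dx":0,"dy":0.02,"dz":0,"ax":0,"ay":0,"az":0,"fingers":1}]'
python3 -c "
from h import *
at((620,24,127.4),-110.7)"
```

```text
time: 8.95
position: [634.0, 22.8, 286.3]
tool_rot: [1.758, -2.541, -0.044]
ft_force: [-0.3, 0.2, -1.6]
grip_width: 24.2
t 9.10 grip [624.8   21.8  127.21] phi -110.62 F [ 0.03 -0.15 -0.51] w 23.78 Ft [ 0.11 -0.11  0.51] M [-0.01 -0.2   0.01] sd [0.09 0.05 0.08]
 shift [1.00e-04 1.11e-01 1.60e-03] turn [ 0.0006 -0.0007  0.    ]
time: 9.35
position: [631.2, 23.7, 286.2]
tool_rot: [1.757, -2.541, -0.045]
ft_force: [0.1, -1.3, 0.1]
grip_width: 23.9
t 9.50 grip [621.87  22.79 127.22] phi -110.63 F [ 0.02 -0.47  0.21] w 24.32 Ft [ 0.44 -0.17 -0.21] M [ 0.02 -0.21  0.01] sd [0.05 0.01 0.03]
 shift [-0.0015  0.0502 -0.0016] turn [ 0.0007 -0.0008 -0.    ]
time: 9.75
position: [628.4, 24.8, 286.4]
tool_rot: [1.757, -2.541, -0.045]
ft_force: [-0.4, 0.6, 0.3]
grip_width: 24.1
t 9.90 grip [619.03  23.89 127.43] phi -110.63 F [-0.48  0.02 -0.01] w 24.03 Ft [0.15 0.45 0.03] M [ 0.02 -0.17 -0.01] sd [0.06 0.01 0.03]
 shift [-0.0013 -0.0109 -0.0006] turn [ 0.0006 -0.0008 -0.    ]
```

```bash
for i in 1; do python3 -m jog '[{"dx":0,"dy":0.04,"dz":0,"ax":0,"ay":0,"az":0,"fingers":1},{"dx":0,"dy":0.04,"dz":0,"ax":0,"ay":0,"az":0,"fingers":1}]'>/dev/null
python3 -c "
from h import *
at((600,31.6,128.5),-110.7)"; done
python3 -m jog '[{"dx":0,"dy":0.04,"dz":0,"ax":0,"ay":0,"az":0,"fingers":1},{"dx":0,"dy":0.04,"dz":0,"ax":0,"ay":0,"az":0,"fingers":1}]' >/dev/null
python3 -c "
from h import *
at((600,31.6,128.5),-110.7)"
```

```text
t 10.30 grip [615.23  25.32 127.64] phi -110.62 F [-0.08 -0.27 -0.45] w 23.79 Ft [ 0.27 -0.05  0.45] M [ 0.02 -0.19  0.01] sd [0.08 0.03 0.02]
 shift [-2.200e-03  3.362e-01  1.000e-04] turn [ 0.0006 -0.0008 -0.    ]
t 10.70 grip [611.5   26.72 127.85] phi -110.63 F [ 0.18 -0.55 -0.14] w 24.30 Ft [ 0.44 -0.37  0.13] M [ 0.01 -0.18  0.01] sd [0.09 0.02 0.03]
 shift [-2.200e-03  2.564e-01  1.000e-04] turn [ 0.0006 -0.0008 -0.    ]
```

```bash
python3 -m jog '[{"dx":0,"dy":0.06,"dz":0,"ax":0,"ay":0,"az":0,"fingers":1},{"dx":0,"dy":0.06,"dz":0,"ax":0,"ay":0,"az":0,"fingers":1}]'>/dev/null
python3 -c "
from h import *
at((600,31.6,128.5),-110.7)"
python3 -m jog '[{"dx":-0.002,"dy":0.06,"dz":0,"ax":0,"ay":0,"az":0,"fingers":1},{"dx":0,"dy":0.06,"dz":0,"ax":0,"ay":0,"az":0,"fingers":1},{"dx":0,"dy":0,"dz":0,"ax":0,"ay":0,"az":0,"fingers":1}]' >/dev/null
python3 - <<'E'
from h import *
at((600,31.6,128.5),-110.7)
s=vision.camera("scene")[:,:,::-1];t=vision.camera("top")[:,:,::-1]
cv2.imwrite("pics/s5f.png",s);cv2.imwrite("pics/t5f.png",t)
cv2.imwrite("pics/z5.png",np.hstack([crop(s,350,175,50,50,8),crop(t,255,155,50,50,8)]))
E
```

```text
t 11.10 grip [605.78  28.87 128.18] phi -110.63 F [-0.3  -0.02 -0.54] w 24.54 Ft [0.11 0.24 0.56] M [-0.03 -0.19 -0.  ] sd [0.13 0.03 0.04]
 shift [-2.600e-03  1.343e-01  1.000e-04] turn [ 0.0007 -0.0008 -0.    ]
t 11.62 grip [600.42  31.06 128.49] phi -110.62 F [ 0.01  0.19 -0.22] w 23.68 Ft [-0.19  0.04  0.22] M [ 0.01 -0.17 -0.02] sd [0.09 0.03 0.01]
 shift [0.0005 0.018  0.0002] turn [ 0.0006 -0.0008  0.    ]
```

View pics/z5.png

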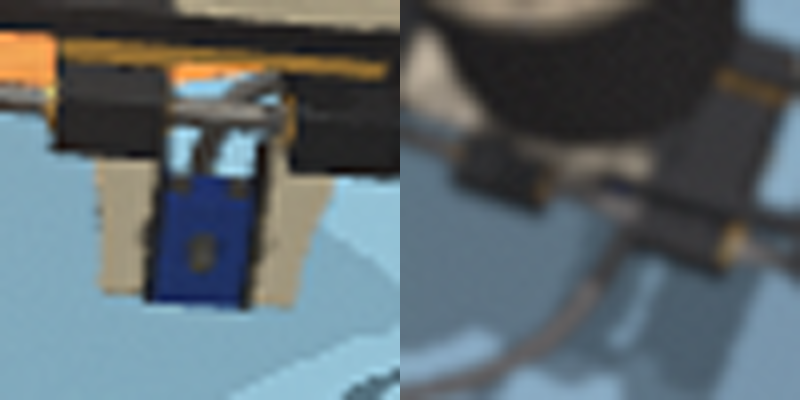

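The crop shows the dark bar tip through the hole at (202,252), centred in the block, so it is threaded. Next I'll plan the path from the measured centreline.

```bash
cat > path.py <<'E'
from h import *
from scipy.interpolate import splprep,splev
B=np.load("bar.npy")[1:]; k=np.tan(np.radians(-3.2))
XY=B[:,:2]
tck,u=splprep(XY.T,s=len(XY)*0.35**2*1.5)
uu=np.linspace(0,1,2000); P=np.array(splev(uu,tck)).T; D=np.array(splev(uu,tck,der=1)).T
S=np.r_[0,np.cumsum(np.linalg.norm(np.diff(P,axis=0),axis=1))]; H=np.degrees(np.unwrap(np.arctan2(D[:,1],D[:,0])))
def station(s): return np.array([np.interp(s,S,P[:,0]),np.interp(s,S,P[:,1])]),np.interp(s,S,H)
def nxt(n=5,step=5,off=(0,0)):
    o,R,p,g=pose(); s0=S[np.argmin(np.linalg.norm(P-g[:2]+0,axis=1))]; 
    q,h=station(s0); lat=(R.T@np.r_[q-g[:2],0])
    print("t %.1f s %.1f g"%(o["time"],s0),g.round(2),"lat to line %.2f"%lat[0],"zline-z %.2f"%(133+k*max(0,g[0]-521)-g[2]),"Ft",o["Ft"].round(2),"M",(R.T@o["ft_torque"]).round(2),"w %.1f"%o["grip_width"],"phi %.2f line %.2f"%(np.degrees(np.arctan2(R[1,0],R[0,0])),h+90-360))
    gc=g; Rc=R
    for i in range(1,n+1):
        q,h=station(s0+i*step); G=np.r_[q,133+k*max(0,q[0]-521)]; T=Rt(h+90,N0)
        d=Rc.T@((G-T[:,2]*159.3)-(gc-Rc[:,2]*159.3))/50; r=Ro.from_matrix(Rc.T@T).as_rotvec()/np.pi
        print("  s%.0f"%(s0+i*step),G.round(1),"h%.1f"%h,d.round(3),r.round(4)); gc,Rc=G,T
E
python3 - <<'E'
from path import *
print(S[-1],[ (round(s),station(s)[0].round(1).tolist(),round(float(station(s)[1]),1)) for s in range(0,int(S[-1]),10)])
nxt(6)
E
```

```text
184.39245528623607 [(0, [612.2, 27.3], 159.7), (10, [602.8, 30.8], 158.7), (20, [593.5, 34.6], 157.6), (30, [584.3, 38.5], 156.3), (40, [575.3, 42.7], 153.8), (50, [566.5, 47.4], 149.0), (60, [558.2, 53.0], 142.1), (70, [550.7, 59.7], 134.9), (80, [544.1, 67.2], 128.0), (90, [538.4, 75.4], 121.3), (100, [533.8, 84.2], 114.7), (110, [530.1, 93.5], 108.1), (120, [527.5, 103.2], 102.5), (130, [525.7, 113.0], 98.7), (140, [524.4, 122.9], 96.7), (150, [523.3, 132.9], 95.4), (160, [522.5, 142.8], 94.6), (170, [521.7, 152.8], 94.2), (180, [521.0, 162.8], 94.3)]
t 11.9 s 12.2 g [600.56  30.99 128.43] lat to line -0.68 zline-z 0.12 Ft [ 0.38 -0.17 -0.03] M [ 0.16 -0.07  0.02] w 24.3 phi -110.63 line -111.52
  s17 [596.1  33.5 128.8] h157.9 [-0.008  0.107 -0.002] [ 0.0006 -0.0008  0.0076]
  s22 [591.5  35.4 129.1] h157.3 [-0.001  0.1   -0.   ] [-0.      0.      0.0033]
  s27 [586.9  37.3 129.3] h156.7 [-0.001  0.1   -0.   ] [-0.     -0.      0.0035]
  s32 [582.3  39.4 129.6] h155.9 [-0.001  0.1   -0.   ] [0.     0.     0.0041]
  s37 [577.8  41.4 129.8] h154.7 [-0.001  0.1   -0.   ] [-0.      0.      0.0068]
  s42 [573.3  43.6 130.1] h152.9 [-0.001  0.1   -0.   ] [ 0.     -0.      0.0098]
```

```bash
python3 -m jog '[{"dx":-0.004,"dy":0.1,"dz":0,"ax":0,"ay":0,"az":0.006,"fingers":1},{"dx":0,"dy":0.1,"dz":0,"ax":0,"ay":0,"az":0.004,"fingers":1},{"dx":0,"dy":0,"dz":0,"ax":0,"ay":0,"az":0,"fingers":1}]' | tail -2
python3 -c "
from path import *
nxt(3)"
python3 -m jog '[{"dx":-0.002,"dy":0.1,"dz":0,"ax":0,"ay":0,"az":0.004,"fingers":1},{"dx":0,"dy":0.1,"dz":0,"ax":0,"ay":0,"az":0.005,"fingers":1},{"dx":0,"dy":0,"dz":0,"ax":0,"ay":0,"az":0,"fingers":1}]' | tail -2
python3 -c "
from path import *
nxt(6)"
```

```text
ft_force: [0.5, 0.6, -0.4]
grip_width: 23.9
t 12.4 s 22.4 g [591.12  34.93 129.12] lat to line -0.58 zline-z -0.04 Ft [-0.28  0.    0.21] M [ 0.18 -0.07  0.  ] w 24.0 phi -112.41 line -112.71
  s27 [586.7  37.4 129.3] h156.7 [-0.005  0.106  0.001] [ 0.0006 -0.0008  0.0048]
  s32 [582.2  39.4 129.6] h155.9 [-0.001  0.1   -0.   ] [0.     0.     0.0042]
  s37 [577.6  41.5 129.8] h154.6 [-0.001  0.1   -0.   ] [-0.     -0.      0.0069]
ft_force: [-0.2, -1.0, -0.3]
grip_width: 24.0
t 12.9 s 32.4 g [581.89  38.85 129.57] lat to line -0.64 zline-z 0.03 Ft [0.7  0.02 0.08] M [ 0.12  0.05 -0.02] w 24.0 phi -114.03 line -114.11
  s37 [577.6  41.5 129.8] h154.6 [-0.006  0.106 -0.001] [ 0.0006 -0.0008  0.0069]
  s42 [573.1  43.7 130.1] h152.9 [-0.001  0.1   -0.   ] [-0.     -0.      0.0099]
  s47 [568.7  46.1 130.3] h150.5 [-0.002  0.1   -0.   ] [0.     0.     0.0131]
  s52 [564.4  48.7 130.6] h147.6 [-0.002  0.1   -0.   ] [ 0.     -0.      0.0163]
  s57 [560.3  51.5 130.8] h144.0 [-0.003  0.1   -0.   ] [0.     0.     0.0196]
  s62 [556.4  54.5 131. ] h140.3 [-0.003  0.1   -0.   ] [-0.     -0.      0.0206]
```

```bash
python3 -m jog '[{"dx":-0.001,"dy":0.1,"dz":0,"ax":0,"ay":0,"az":0.007,"fingers":1},{"dx":-0.001,"dy":0.1,"dz":0,"ax":0,"ay":0,"az":0.01,"fingers":1},{"dx":0,"dy":0,"dz":0,"ax":0,"ay":0,"az":0,"fingers":1}]' | tail -2
python3 -c "
from path import *
nxt(3)"
python3 -m jog '[{"dx":-0.002,"dy":0.1,"dz":0,"ax":0,"ay":0,"az":0.014,"fingers":1},{"dx":0,"dy":0,"dz":0,"ax":0,"ay":0,"az":0,"fingers":1}]' | tail -2
python3 -c "
from path import *
nxt(6)"
```

```text
ft_force: [-1.0, -0.5, 0.0]
grip_width: 24.2
t 13.4 s 42.3 g [572.82  43.07 130.01] lat to line -0.73 zline-z 0.09 Ft [ 1.32  0.7  -0.67] M [-0.02  0.21 -0.  ] w 24.1 phi -117.09 line -117.12
  s47 [568.8  46.1 130.3] h150.5 [-0.007  0.105 -0.002] [ 0.0006 -0.0009  0.0127]
  s52 [564.5  48.6 130.6] h147.6 [-0.002  0.1   -0.   ] [-0.     -0.      0.0162]
  s57 [560.4  51.4 130.8] h144.1 [-0.003  0.1   -0.   ] [ 0.     -0.      0.0195]
ft_force: [-1.1, 0.3, 0.5]
grip_width: 24.1
t 13.8 s 47.1 g [568.66  45.39 130.21] lat to line -0.65 zline-z 0.12 Ft [ 0.54  0.65 -0.16] M [-0.02  0.18 -0.01] w 24.0 phi -119.57 line -119.36
  s52 [564.7  48.5 130.6] h147.7 [-0.006  0.107 -0.003] [ 0.0005 -0.0009  0.0145]
  s57 [560.5  51.3 130.8] h144.2 [-0.003  0.1   -0.   ] [-0.      0.      0.0194]
  s62 [556.6  54.4 131. ] h140.5 [-0.003  0.1   -0.   ] [ 0.     -0.      0.0206]
  s67 [552.8  57.7 131.2] h136.9 [-0.003  0.1   -0.   ] [0.     0.     0.0201]
  s72 [549.3  61.2 131.4] h133.4 [-0.003  0.1   -0.   ] [0.     0.     0.0196]
  s77 [545.9  64.9 131.6] h129.9 [-0.003  0.1   -0.   ] [-0.     -0.      0.0192]
```

```bash
sed -i 's|    gc=g; Rc=R|    dM=R.T@(o["ft_torque"]-np.array([.01,-.2,0])); print("   contact F from M: Fx %.2f Fy %.2f  Mz %.3f"%(dM[1]/.159,-dM[0]/.159,dM[2]))\n    gc=g; Rc=R|' path.py
python3 -m jog '[{"dx":0.01,"dy":0,"dz":0,"ax":0,"ay":0,"az":0,"fingers":1},{"dx":0,"dy":0,"dz":0,"ax":0,"ay":0,"az":0,"fingers":1}]' | tail -2
python3 -c "
from path import *
nxt(1)"
python3 -m jog '[{"dx":0.004,"dy":0.1,"dz":0,"ax":0,"ay":0,"az":0.012,"fingers":1},{"dx":0,"dy":0,"dz":0,"ax":0,"ay":0,"az":0,"fingers":1}]' | tail -2
python3 -c "
from path import *
nxt(3)"
```

```text
ft_force: [0.7, -0.9, -0.3]
grip_width: 24.2
t 14.2 s 46.9 g [568.59  45.03 130.25] lat to line -1.00 zline-z 0.09 Ft [ 0.18 -0.11  0.54] M [ 0.16 -0.11 -0.  ] w 24.1 phi -119.61 line -119.27
   contact F from M: Fx -0.02 Fy 0.06  Mz -0.002
  s52 [564.8  48.4 130.6] h147.9 [-0.014  0.104 -0.002] [ 0.0005 -0.0008  0.0136]
ft_force: [0.5, -0.4, -0.4]
grip_width: 24.2
t 14.7 s 52.0 g [564.08  47.33 130.58] lat to line -1.32 zline-z 0.01 Ft [-0.26 -0.23  0.12] M [ 0.16 -0.12 -0.01] w 24.2 phi -121.73 line -122.20
   contact F from M: Fx -0.03 Fy 0.04  Mz -0.010
  s57 [560.6  51.3 130.8] h144.3 [-0.022  0.105 -0.001] [ 0.0004 -0.0009  0.0214]
  s62 [556.6  54.3 131. ] h140.6 [-0.003  0.1   -0.   ] [0.     0.     0.0206]
  s67 [552.9  57.6 131.2] h137.0 [-0.003  0.1   -0.   ] [-0.     -0.      0.0201]
```

```bash
python3 -m jog '[{"dx":0,"dy":0.1,"dz":0,"ax":0,"ay":0,"az":0.018,"fingers":1},{"dx":0,"dy":0,"dz":0,"ax":0,"ay":0,"az":0,"fingers":1}]' | tail -2
python3 -c "
from path import *
nxt(1)"
python3 -m jog '[{"dx":-0.002,"dy":0.08,"dz":0,"ax":0,"ay":0,"az":0.016,"fingers":1},{"dx":0,"dy":0,"dz":0,"ax":0,"ay":0,"az":0,"fingers":1}]' | tail -2
python3 -c "
from path import *
nxt(3)"
```

```text
ft_force: [-0.4, 0.1, 0.2]
grip_width: 24.0
t 15.1 s 56.8 g [559.89  49.92 130.79] lat to line -1.50 zline-z 0.04 Ft [-0.18 -0.05  0.23] M [ 0.15 -0.13  0.02] w 24.3 phi -124.94 line -125.52
   contact F from M: Fx -0.02 Fy 0.03  Mz 0.024
  s62 [556.8  54.2 131. ] h140.8 [-0.025  0.103 -0.001] [ 0.0004 -0.0009  0.0233]
ft_force: [-0.6, 0.4, -0.2]
grip_width: 24.0
t 15.4 s 60.7 g [556.68  52.27 130.95] lat to line -1.55 zline-z 0.06 Ft [-0.24  0.1   0.17] M [ 0.13 -0.17 -0.  ] w 23.7 phi -127.82 line -128.47
   contact F from M: Fx -0.24 Fy 0.11  Mz -0.002
  s66 [553.8  56.7 131.2] h137.9 [-0.026  0.104 -0.001] [ 0.0003 -0.0009  0.0233]
  s71 [550.2  60.2 131.4] h134.3 [-0.003  0.1   -0.   ] [ 0.     -0.      0.0198]
  s76 [546.8  63.9 131.6] h130.9 [-0.003  0.1   -0.   ] [ 0.     -0.      0.0193]
```

```bash
python3 -m jog '[{"dx":-0.008,"dy":0.1,"dz":0,"ax":0,"ay":0,"az":0.022,"fingers":1},{"dx":0,"dy":0,"dz":0,"ax":0,"ay":0,"az":0,"fingers":1}]' | tail -2
python3 -c "
from path import *
nxt(1)"
python3 -m jog '[{"dx":-0.006,"dy":0.1,"dz":0,"ax":0,"ay":0,"az":0.02,"fingers":1},{"dx":0,"dy":0,"dz":0,"ax":0,"ay":0,"az":0,"fingers":1}]' | tail -2
python3 -c "
from path import *
nxt(3)"
```

```text
ft_force: [-0.0, -0.8, -0.0]
grip_width: 23.7
t 15.8 s 65.6 g [552.96  55.67 131.15] lat to line -1.36 zline-z 0.06 Ft [-0.15 -0.26  0.57] M [ 0.18 -0.19 -0.03] w 24.1 phi -131.76 line -132.02
   contact F from M: Fx -0.32 Fy -0.25  Mz -0.027
  s71 [550.3  60.1 131.4] h134.4 [-0.021  0.102 -0.002] [ 0.0003 -0.0009  0.0207]
ft_force: [-0.1, -0.0, -0.4]
grip_width: 24.0
t 16.2 s 70.6 g [549.45  59.21 131.33] lat to line -1.24 zline-z 0.08 Ft [ 0.35 -0.    0.47] M [ 0.12 -0.2  -0.01] w 23.9 phi -135.35 line -135.55
   contact F from M: Fx -0.32 Fy 0.09  Mz -0.012
  s76 [546.9  63.8 131.6] h131.0 [-0.018  0.103 -0.002] [ 0.0002 -0.001   0.0199]
  s81 [543.8  67.6 131.7] h127.6 [-0.003  0.1   -0.   ] [-0.    -0.     0.019]
  s86 [540.8  71.7 131.9] h124.2 [-0.003  0.1   -0.   ] [-0.     -0.      0.0187]
```

```bash
python3 -m jog '[{"dx":-0.01,"dy":0.1,"dz":0,"ax":0,"ay":0,"az":0.02,"fingers":1},{"dx":0,"dy":0,"dz":0,"ax":0,"ay":0,"az":0,"fingers":1}]' | tail -2
python3 -c "
from path import *
nxt(1)"
python3 -m jog '[{"dx":-0.006,"dy":0.1,"dz":0,"ax":0,"ay":0,"az":0.019,"fingers":1},{"dx":0,"dy":0,"dz":0,"ax":0,"ay":0,"az":0,"fingers":1}]' | tail -2
python3 -c "
from path import *
nxt(3)"
```

```text
ft_force: [0.6, 0.0, -0.4]
grip_width: 24.2
t 16.6 s 75.5 g [546.3   63.12 131.49] lat to line -0.89 zline-z 0.09 Ft [-0.36 -0.26  0.39] M [ 0.11 -0.2   0.02] w 24.4 phi -138.96 line -138.95
   contact F from M: Fx -0.28 Fy 0.07  Mz 0.016
  s80 [543.8  67.5 131.7] h127.6 [-0.011  0.101 -0.002] [ 0.0001 -0.001   0.0184]
ft_force: [-0.5, 0.2, -0.3]
grip_width: 24.2
t 17.1 s 80.4 g [543.24  67.1  131.65] lat to line -0.74 zline-z 0.11 Ft [ 0.01  0.05 -0.16] M [ 0.1  -0.18 -0.02] w 24.0 phi -142.38 line -142.34
   contact F from M: Fx -0.13 Fy 0.06  Mz -0.025
  s85 [540.9  71.6 131.9] h124.3 [-0.008  0.1   -0.003] [ 0.0001 -0.001   0.018 ]
  s90 [538.2  75.8 132. ] h121.0 [-0.003  0.1   -0.   ] [-0.      0.      0.0184]
  s95 [535.8  80.1 132.2] h117.7 [-0.003  0.1   -0.   ] [ 0.     -0.      0.0183]
```

```bash
python3 -m jog '[{"dx":-0.005,"dy":0.1,"dz":-0.001,"ax":0,"ay":0,"az":0.018,"fingers":1},{"dx":0,"dy":0,"dz":0,"ax":0,"ay":0,"az":0,"fingers":1}]' | tail -2
python3 -c "
from path import *
nxt(1)"
python3 -m jog '[{"dx":-0.005,"dy":0.1,"dz":-0.001,"ax":0,"ay":0,"az":0.018,"fingers":1},{"dx":0,"dy":0,"dz":0,"ax":0,"ay":0,"az":0,"fingers":1}]' | tail -2
python3 -c "
from path import *
nxt(3)"
```

```text
ft_force: [0.0, -0.2, -0.1]
grip_width: 24.3
t 17.4 s 85.4 g [540.41  71.21 131.85] lat to line -0.61 zline-z 0.06 Ft [ 0.03 -0.13  0.53] M [ 0.05 -0.21 -0.  ] w 24.1 phi -145.63 line -145.69
   contact F from M: Fx -0.22 Fy 0.35  Mz -0.005
  s90 [538.2  75.8 132. ] h121.0 [-0.005  0.1   -0.002] [ 0.     -0.001   0.0183]
ft_force: [-0.2, 0.8, -0.0]
grip_width: 24.2
t 17.9 s 90.4 g [537.79  75.48 132.01] lat to line -0.52 zline-z 0.05 Ft [0.   0.12 0.29] M [ 0.04 -0.22 -0.03] w 23.8 phi -148.87 line -148.99
   contact F from M: Fx -0.29 Fy 0.34  Mz -0.027
  s95 [535.8  80.1 132.2] h117.7 [-0.003  0.1   -0.001] [-0.     -0.001   0.0185]
  s100 [533.6  84.6 132.3] h114.4 [-0.003  0.1   -0.   ] [-0.     -0.      0.0182]
  s105 [531.7  89.2 132.4] h111.2 [-0.003  0.1   -0.   ] [0.     0.     0.0182]
```

```bash
python3 -m jog '[{"dx":-0.006,"dy":0.1,"dz":-0.001,"ax":0,"ay":0,"az":0.018,"fingers":1},{"dx":0,"dy":0,"dz":0,"ax":0,"ay":0,"az":0,"fingers":1}]' | tail -2
python3 -c "
from path import *
nxt(1)"
python3 -m jog '[{"dx":-0.004,"dy":0.1,"dz":-0.001,"ax":0,"ay":0,"az":0.018,"fingers":1},{"dx":0,"dy":0,"dz":0,"ax":0,"ay":0,"az":0,"fingers":1}]' | tail -2
python3 -c "
from path import *
nxt(3)"
```

```text
ft_force: [0.0, -0.1, -0.5]
grip_width: 24.2
t 18.2 s 95.4 g [535.47  79.93 132.17] lat to line -0.36 zline-z 0.02 Ft [-0.11 -0.18  0.43] M [ 0.03 -0.24 -0.01] w 24.2 phi -152.12 line -152.27
   contact F from M: Fx -0.39 Fy 0.34  Mz -0.014
  s100 [533.6  84.6 132.3] h114.5 [-0.     0.099 -0.001] [-0.0001 -0.001   0.0186]
ft_force: [-1.3, -0.5, 0.3]
grip_width: 24.2
t 18.6 s 100.4 g [533.32  84.44 132.31] lat to line -0.31 zline-z 0.00 Ft [ 0.13 -0.13  0.12] M [ 0.03 -0.22 -0.  ] w 24.0 phi -155.37 line -155.53
   contact F from M: Fx -0.22 Fy 0.29  Mz -0.004
  s105 [531.7  89.2 132.4] h111.2 [ 0.001  0.099 -0.   ] [-0.0001 -0.001   0.0188]
  s110 [530.   93.9 132.5] h107.9 [-0.003  0.1   -0.   ] [-0.      0.      0.0183]
  s115 [528.6  98.7 132.6] h104.9 [-0.003  0.1   -0.   ] [-0.     -0.      0.0168]
```

```bash
python3 -m jog '[{"dx":-0.005,"dy":0.1,"dz":0,"ax":0,"ay":0,"az":0.018,"fingers":1},{"dx":0,"dy":0,"dz":0,"ax":0,"ay":0,"az":0,"fingers":1}]' | tail -2
python3 -c "
from path import *
nxt(1)"
python3 -m jog '[{"dx":-0.003,"dy":0.1,"dz":0,"ax":0,"ay":0,"az":0.018,"fingers":1},{"dx":0,"dy":0,"dz":0,"ax":0,"ay":0,"az":0,"fingers":1}]' | tail -2
python3 -c "
from path import *
nxt(3)"
```

```text
ft_force: [-0.2, 0.1, -0.2]
grip_width: 24.4
t 19.1 s 105.4 g [531.46  89.09 132.4 ] lat to line -0.22 zline-z 0.02 Ft [0.4  0.16 0.11] M [ 0.04 -0.24  0.01] w 24.2 phi -158.61 line -158.80
   contact F from M: Fx -0.30 Fy 0.13  Mz 0.012
  s110 [530.   93.9 132.5] h107.9 [ 0.002  0.098 -0.001] [-0.0002 -0.001   0.0191]
ft_force: [0.7, -0.0, -0.1]
grip_width: 24.0
t 19.4 s 110.3 g [529.79  93.8  132.48] lat to line -0.22 zline-z 0.03 Ft [-0.31 -0.17  0.18] M [-0.   -0.25 -0.01] w 24.1 phi -161.85 line -162.08
   contact F from M: Fx -0.38 Fy 0.35  Mz -0.015
  s115 [528.6  98.7 132.6] h104.9 [ 0.002  0.098 -0.001] [-0.0002 -0.001   0.0178]
  s120 [527.4 103.5 132.6] h102.3 [-0.002  0.1   -0.   ] [ 0.     -0.      0.0142]
  s125 [526.4 108.4 132.7] h100.3 [-0.002  0.1   -0.   ] [-0.      0.      0.0116]
```

```bash
python3 -m jog '[{"dx":-0.006,"dy":0.1,"dz":0,"ax":0,"ay":0,"az":0.017,"fingers":1},{"dx":0,"dy":0,"dz":0,"ax":0,"ay":0,"az":0,"fingers":1}]' | tail -2
python3 -c "
from path import *
nxt(1)"
python3 -m jog '[{"dx":-0.003,"dy":0.1,"dz":0,"ax":0,"ay":0,"az":0.015,"fingers":1},{"dx":0,"dy":0,"dz":0,"ax":0,"ay":0,"az":0,"fingers":1}]' | tail -2
python3 -c "
from path import *
nxt(3)"
```

```text
ft_force: [-0.3, -0.3, -0.4]
grip_width: 23.7
t 19.9 s 115.3 g [528.53  98.65 132.52] lat to line -0.06 zline-z 0.06 Ft [0.   0.13 0.18] M [-0.02 -0.22 -0.01] w 24.2 phi -164.92 line -165.09
   contact F from M: Fx -0.14 Fy 0.38  Mz -0.015
  s120 [527.4 103.5 132.6] h102.4 [ 0.006  0.097 -0.002] [-0.0003 -0.001   0.015 ]
ft_force: [0.5, -0.1, -0.4]
grip_width: 24.1
t 20.2 s 120.4 g [527.36 103.52 132.55] lat to line -0.06 zline-z 0.09 Ft [-0.31  0.14  0.43] M [-0.02 -0.24 -0.01] w 24.1 phi -167.63 line -167.69
   contact F from M: Fx -0.26 Fy 0.34  Mz -0.010
  s125 [526.4 108.5 132.7] h100.2 [ 0.007  0.098 -0.002] [-0.0003 -0.001   0.0117]
  s130 [525.6 113.4 132.7] h98.6 [-0.001  0.1   -0.   ] [-0.     0.     0.009]
  s135 [524.9 118.4 132.8] h97.4 [-0.001  0.1   -0.   ] [-0.     -0.      0.0065]
```

```bash
python3 -m jog '[{"dx":-0.004,"dy":0.1,"dz":-0.001,"ax":0,"ay":0,"az":0.012,"fingers":1},{"dx":0,"dy":0,"dz":0,"ax":0,"ay":0,"az":0,"fingers":1}]' | tail -2
python3 -c "
from path import *
nxt(1)"
python3 -m jog '[{"dx":-0.002,"dy":0.1,"dz":-0.001,"ax":0,"ay":0,"az":0.01,"fingers":1},{"dx":0,"dy":0,"dz":0,"ax":0,"ay":0,"az":0,"fingers":1}]' | tail -2
python3 -c "
from path import *
nxt(3)"
```

```text
ft_force: [-0.2, 0.5, -0.2]
grip_width: 23.9
t 20.6 s 125.3 g [526.48 108.41 132.61] lat to line 0.03 zline-z 0.09 Ft [0.29 0.03 0.27] M [-0.05 -0.25  0.  ] w 24.0 phi -169.81 line -169.73
   contact F from M: Fx -0.35 Fy 0.51  Mz 0.001
  s130 [525.6 113.3 132.7] h98.6 [ 0.009  0.096 -0.002] [-0.0004 -0.001   0.0085]
ft_force: [-0.5, 0.1, -0.2]
grip_width: 24.3
t 21.1 s 130.3 g [525.71 113.36 132.69] lat to line 0.08 zline-z 0.05 Ft [-0.13 -0.37  0.52] M [-0.06 -0.23 -0.  ] w 24.0 phi -171.62 line -171.36
   contact F from M: Fx -0.21 Fy 0.48  Mz -0.002
  s135 [524.9 118.3 132.8] h97.5 [ 0.011  0.096 -0.001] [-0.0004 -0.0009  0.0051]
  s140 [524.3 123.2 132.8] h96.6 [-0.001  0.1   -0.   ] [-0.     -0.      0.0046]
  s145 [523.8 128.2 132.8] h95.9 [-0.001  0.1   -0.   ] [-0.      0.      0.0039]
```

```bash
python3 -m jog '[{"dx":-0.001,"dy":0.1,"dz":-0.001,"ax":0,"ay":0,"az":0.006,"fingers":1},{"dx":-0.001,"dy":0.1,"dz":0,"ax":0,"ay":0,"az":0.004,"fingers":1},{"dx":0,"dy":0,"dz":0,"ax":0,"ay":0,"az":0,"fingers":1}]' | tail -2
python3 -c "
from path import *
nxt(1)"
python3 -m jog '[{"dx":-0.001,"dy":0.1,"dz":0,"ax":0,"ay":0,"az":0.004,"fingers":1},{"dx":0,"dy":0.1,"dz":0,"ax":0,"ay":0,"az":0.003,"fingers":1},{"dx":0,"dy":0,"dz":0,"ax":0,"ay":0,"az":0,"fingers":1}]' | tail -2
python3 -c "
from path import *
nxt(5)"
```

```text
ft_force: [0.4, 0.9, -0.2]
grip_width: 24.2
t 21.6 s 140.7 g [524.41 123.62 132.76] lat to line 0.14 zline-z 0.05 Ft [0.1  0.14 0.22] M [-0.03 -0.24 -0.  ] w 24.3 phi -173.46 line -173.42
   contact F from M: Fx -0.25 Fy 0.28  Mz -0.003
  s146 [523.7 128.5 132.8] h95.9 [ 0.012  0.095 -0.002] [-0.0004 -0.0009  0.0036]
ft_force: [0.0, 0.5, -0.8]
grip_width: 24.1
t 22.1 s 150.7 g [523.4  133.53 132.76] lat to line 0.15 zline-z 0.11 Ft [0.18 0.07 0.22] M [-0.04 -0.22  0.01] w 23.8 phi -174.73 line -174.68
   contact F from M: Fx -0.10 Fy 0.33  Mz 0.005
  s156 [522.8 138.5 132.9] h94.9 [ 0.012  0.096 -0.003] [-0.0004 -0.0009  0.0023]
  s161 [522.4 143.5 132.9] h94.5 [-0.   0.1 -0. ] [0.     0.     0.0019]
  s166 [522.  148.5 132.9] h94.3 [-0.   0.1 -0. ] [-0.     -0.      0.0012]
  s171 [521.6 153.5 133. ] h94.2 [-0.   0.1 -0. ] [-0.     -0.      0.0006]
  s176 [521.3 158.5 133. ] h94.2 [ 0.   0.1 -0. ] [-0.     -0.     -0.0001]
```

```bash
python3 -m jog '[{"dx":0,"dy":0.1,"dz":-0.001,"ax":0,"ay":0,"az":0.002,"fingers":1},{"dx":0,"dy":0.1,"dz":0,"ax":0,"ay":0,"az":0.002,"fingers":1},{"dx":0,"dy":0,"dz":0,"ax":0,"ay":0,"az":0,"fingers":1}]' | tail -2
python3 -c "
from path import *
nxt(1)"
python3 -m jog '[{"dx":0,"dy":0.1,"dz":0,"ax":0,"ay":0,"az":0,"fingers":1},{"dx":0,"dy":0.1,"dz":0,"ax":0,"ay":0,"az":0,"fingers":1},{"dx":0,"dy":0,"dz":0,"ax":0,"ay":0,"az":0,"fingers":1}]' | tail -2
python3 -c "
from path import *
nxt(1)"
```

```text
ft_force: [-0.7, -0.4, -0.0]
grip_width: 24.2
t 22.6 s 160.7 g [522.52 143.5  132.8 ] lat to line 0.12 zline-z 0.11 Ft [ 0.38 -0.07  0.31] M [-0.07 -0.25 -0.  ] w 24.3 phi -175.45 line -175.48
   contact F from M: Fx -0.34 Fy 0.46  Mz -0.001
  s166 [522.  148.5 132.9] h94.3 [ 0.011  0.096 -0.003] [-0.0004 -0.0009  0.0014]
ft_force: [0.5, 0.1, -0.3]
grip_width: 24.1
t 23.1 s 170.7 g [521.72 153.46 132.78] lat to line 0.08 zline-z 0.18 Ft [ 0.15 -0.08  0.22] M [-0.09 -0.27  0.01] w 24.2 phi -175.45 line -175.80
   contact F from M: Fx -0.46 Fy 0.63  Mz 0.004
  s176 [521.3 158.4 133. ] h94.2 [ 0.01   0.096 -0.004] [-0.0004 -0.0009  0.0019]
```

Nearly home, so I'll take small steps and watch for Fy to turn negative, which would mean the collar is touching.

```bash
python3 -m jog '[{"dx":-0.002,"dy":0.06,"dz":-0.002,"ax":0,"ay":0,"az":0,"fingers":1},{"dx":-0.002,"dy":0.06,"dz":0,"ax":0,"ay":0,"az":0,"fingers":1},{"dx":0,"dy":0,"dz":0,"ax":0,"ay":0,"az":0,"fingers":1}]' | tail -2
python3 -c "
from path import *
nxt(0)"
python3 -m jog '[{"dx":0,"dy":0.04,"dz":-0.001,"ax":0,"ay":0,"az":0,"fingers":1},{"dx":0,"dy":0,"dz":0,"ax":0,"ay":0,"az":0,"fingers":1}]' | tail -2
python3 -c "
from path import *
nxt(0)"
python3 -m jog '[{"dx":0,"dy":0.04,"dz":0,"ax":0,"ay":0,"az":0,"fingers":1},{"dx":0,"dy":0,"dz":0,"ax":0,"ay":0,"az":0,"fingers":1}]' | tail -2
python3 -c "
from path import *
nxt(0)"
```

```text
ft_force: [-1.1, 0.2, -0.2]
grip_width: 24.0
t 23.7 s 176.6 g [521.47 159.36 132.87] lat to line 0.26 zline-z 0.10 Ft [ 0.2  -0.06  0.04] M [-0.05 -0.23 -0.01] w 24.2 phi -175.46 line -175.77
   contact F from M: Fx -0.21 Fy 0.36  Mz -0.007
ft_force: [-0.6, 0.6, -0.6]
grip_width: 24.2
t 24.1 s 178.5 g [521.34 161.3  132.95] lat to line 0.27 zline-z 0.03 Ft [0.03 0.12 0.48] M [-0.1  -0.24 -0.02] w 23.9 phi -175.47 line -175.73
   contact F from M: Fx -0.28 Fy 0.68  Mz -0.018
ft_force: [0.3, 0.5, -0.6]
grip_width: 24.0
t 24.5 s 180.5 g [521.18 163.32 132.93] lat to line 0.26 zline-z 0.06 Ft [0.24 0.21 0.13] M [-0.08 -0.23  0.01] w 24.2 phi -175.46 line -175.67
   contact F from M: Fx -0.21 Fy 0.52  Mz 0.005
```

```bash
python3 -m jog '[{"dx":0,"dy":0.04,"dz":0,"ax":0,"ay":0,"az":0,"fingers":1},{"dx":0,"dy":0,"dz":0,"ax":0,"ay":0,"az":0,"fingers":1}]' | tail -2
python3 -c "
from path import *
nxt(0)"
python3 -m jog '[{"dx":0,"dy":0.03,"dz":0,"ax":0,"ay":0,"az":0,"fingers":1},{"dx":0,"dy":0,"dz":0,"ax":0,"ay":0,"az":0,"fingers":1}]' | tail -2
python3 -c "
from path import *
nxt(0)"
python3 -m jog '[{"dx":0,"dy":0.02,"dz":0,"ax":0,"ay":0,"az":0,"fingers":1},{"dx":0,"dy":0,"dz":0,"ax":0,"ay":0,"az":0,"fingers":1}]' | tail -2
python3 -c "
from path import *
nxt(0)"
```

```text
ft_force: [0.3, 0.3, -0.5]
grip_width: 24.3
t 24.9 s 182.5 g [521.01 165.3  132.93] lat to line 0.24 zline-z 0.07 Ft [-0.5  -0.04  0.56] M [-0.08 -0.23  0.  ] w 24.5 phi -175.46 line -175.58
   contact F from M: Fx -0.21 Fy 0.53  Mz 0.000
ft_force: [-0.3, 0.2, -0.7]
grip_width: 24.1
t 25.3 s 184.0 g [520.89 166.78 132.93] lat to line 0.24 zline-z 0.07 Ft [-0.06  0.22  0.47] M [-0.06 -0.25 -0.  ] w 24.1 phi -175.47 line -175.51
   contact F from M: Fx -0.31 Fy 0.39  Mz -0.003
ft_force: [-0.1, -1.4, -0.2]
grip_width: 24.4
t 25.7 s 184.4 g [520.82 167.76 132.93] lat to line 0.25 zline-z 0.07 Ft [-0.   -0.51  0.45] M [-0.06 -0.23 -0.02] w 24.0 phi -175.47 line -175.49
   contact F from M: Fx -0.19 Fy 0.43  Mz -0.017
```

```bash
python3 -m jog '[{"dx":0,"dy":0.02,"dz":0,"ax":0,"ay":0,"az":0,"fingers":1},{"dx":0,"dy":0,"dz":0,"ax":0,"ay":0,"az":0,"fingers":1}]' | tail -2
python3 -c "
from path import *
nxt(0)"
python3 -m jog '[{"dx":0,"dy":0.02,"dz":0,"ax":0,"ay":0,"az":0,"fingers":1},{"dx":0,"dy":0,"dz":0,"ax":0,"ay":0,"az":0,"fingers":1}]' | tail -2
python3 -c "
from path import *
nxt(0)
s=vision.camera('scene')[:,:,::-1];t=vision.camera('top')[:,:,::-1]
cv2.imwrite('pics/z6.png',np.hstack([crop(s,385,155,50,50,8),crop(t,210,180,50,50,8)]))
"
```

```text
ft_force: [-0.8, -0.3, -0.8]
grip_width: 24.1
t 26.1 s 184.4 g [520.74 168.76 132.92] lat to line 0.24 zline-z 0.08 Ft [ 0.24 -0.16  0.64] M [-0.09 -0.28 -0.01] w 23.9 phi -175.47 line -175.49
   contact F from M: Fx -0.48 Fy 0.60  Mz -0.014
ft_force: [1.7, -3.5, 0.4]
grip_width: 24.1
t 26.5 s 184.4 g [520.62 169.3  132.92] lat to line 0.16 zline-z 0.08 Ft [-0.4  -4.04  0.12] M [ 1.29 -0.48  0.05] w 23.9 phi -175.47 line -175.49
   contact F from M: Fx -1.73 Fy -8.09  Mz 0.045
```

View pics/z6.png

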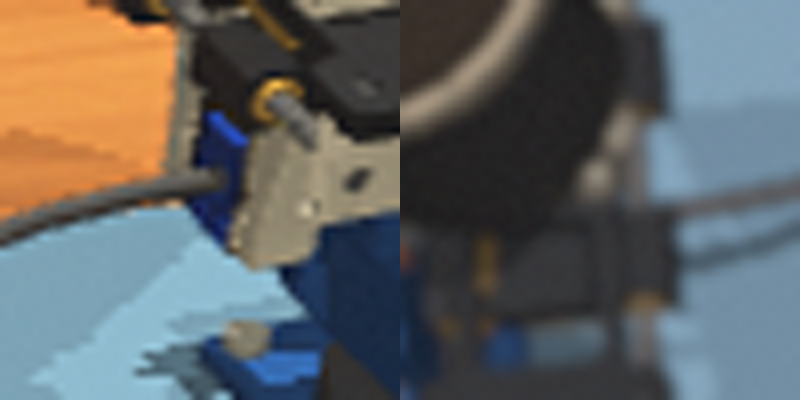

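In contact with the collar at y ≈ 169, where I expected it; the picture shows the block on the straight run next to the finger. I'll re-read the force once it settles.

```bash
python3 -c "
from path import *
nxt(0); nxt(0)"
```

```text
t 26.7 s 184.4 g [520.57 169.38 132.9 ] lat to line 0.13 zline-z 0.10 Ft [-0.4  -4.29 -0.18] M [ 1.51 -0.37  0.04] w 24.4 phi -175.48 line -175.49
   contact F from M: Fx -1.07 Fy -9.43  Mz 0.036
t 26.9 s 184.4 g [520.55 169.45 132.9 ] lat to line 0.11 zline-z 0.10 Ft [-0.52 -4.52 -0.68] M [ 1.67 -0.35  0.01] w 24.1 phi -175.47 line -175.49
   contact F from M: Fx -0.94 Fy -10.48  Mz 0.005
```

Ft is steady at about 4–4.5 N for more than 0.3 s. Releasing and lifting clear.

```bash
python3 -m jog '[{"dx":0,"dy":0,"dz":0,"ax":0,"ay":0,"az":0,"fingers":-0.2},{"dx":0,"dy":0,"dz":0,"ax":0,"ay":0,"az":0,"fingers":-0.2},{"dx":0,"dy":0,"dz":0,"ax":0,"ay":0,"az":0,"fingers":-0.2},{"dx":0,"dy":0,"dz":0,"ax":0,"ay":0,"az":0,"fingers":-0.2},{"dx":0,"dy":0,"dz":0,"ax":0,"ay":0,"az":0,"fingers":-0.2}]'
python3 -c "
from path import *
nxt(0)"
python3 -m jog '[{"dx":0,"dy":0,"dz":-0.2,"ax":0,"ay":0,"az":0,"fingers":-0.2},{"dx":0,"dy":0,"dz":-0.5,"ax":0,"ay":0,"az":0,"fingers":-0.2},{"dx":0,"dy":0,"dz":-0.8,"ax":0,"ay":0,"az":0,"fingers":-0.2},{"dx":0,"dy":0,"dz":-0.9,"ax":0,"ay":0,"az":0,"fingers":-0.2},{"dx":0,"dy":-0.9,"dz":0,"ax":0,"ay":0,"az":0,"fingers":-0.2},{"dx":0,"dy":-0.9,"dz":0,"ax":0,"ay":0,"az":0,"fingers":-0.2},{"dx":0,"dy":-0.9,"dz":0,"ax":0,"ay":0,"az":0,"fingers":-0.2},{"dx":0,"dy":-0.9,"dz":0,"ax":0,"ay":0,"az":0,"fingers":-0.2},{"dx":0,"dy":-0.9,"dz":0,"ax":0,"ay":0,"az":0,"fingers":-0.2},{"dx":0,"dy":0,"dz":0,"ax":0,"ay":0,"az":0,"fingers":-0.2}]'
python3 -c "
from path import *
s=vision.camera('scene')[:,:,::-1];t=vision.camera('top')[:,:,::-1]
cv2.imwrite('pics/s7f.png',s);cv2.imwrite('pics/t7f.png',t)
cv2.imwrite('pics/z7.png',np.hstack([crop(s,395,150,50,50,8),crop(t,210,180,50,50,8)]))
"
```

```text
time: 27.5
position: [530.0, 170.7, 292.0]
tool_rot: [0.122, -3.08, 0.005]
ft_force: [0.3, 0.3, 0.1]
grip_width: 52.1
t 27.6 s 184.4 g [520.66 169.78 132.93] lat to line 0.25 zline-z 0.07 Ft [ 0.09 -0.36 -0.3 ] M [-0.05 -0.23 -0.02] w 52.5 phi -175.47 line -175.49
   contact F from M: Fx -0.19 Fy 0.38  Mz -0.017
time: 28.9
position: [554.7, -55.6, 412.6]
tool_rot: [0.117, -3.081, 0.005]
ft_force: [-1.1, 0.2, 0.4]
grip_width: 52.8
```

View pics/z7.png

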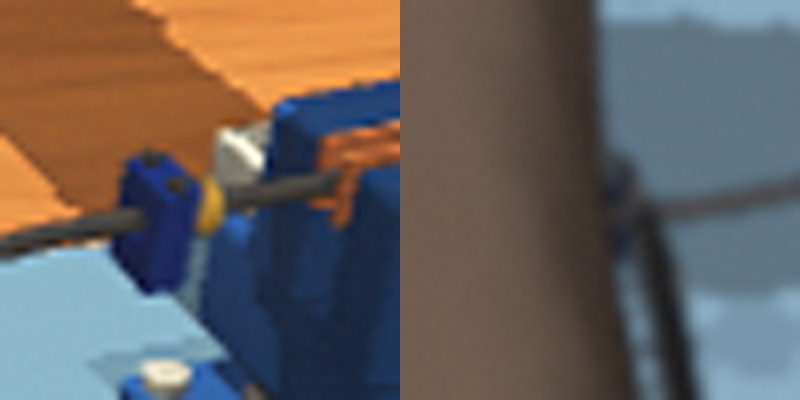

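The block sits on the bar flush against the brass collar (crop (165,220) and (208,205)), with no gap visible. The robot is clear, so I'm handing in.

```bash
python3 -c "
from plant import ticket
print(ticket.close_job())"
```

```text
the job is handed in; nothing more can be done
None
```

I picked up the blue block, threaded it over the drop arm and slid it round the bend. I pressed it against the brass collar, let go, lifted clear and handed in at about 29 s. No verdict was reported.

**Threading and bend:** the last picture before the bend showed the bar tip centred in the hole, about 17 mm in from the tip. Contact forces round the bend averaged under 2 N. One contact at the start of the bend cleared after a 0.5 mm sideways correction.

**Press home:** the force sensor read about 4.0–4.5 N against the collar for over 0.3 s. The wrist moment disagreed. Taken as a single force at the grasp point it implied 8–10 N, and I did not find out why. Both are above the 3 N needed and below the 14 N at which the collar slips.

**After release:** the contact force fell back to about zero. The scene camera showed the block flush against the collar with no visible gap. The top view was blocked by the arm, so this rests on one camera. I did not measure whether the collar, bar tip or the other things on the mat had moved. Nothing in the pictures or forces suggested they had.

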